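# Tip the weld nuts into the magnetic bowl and hang the dipper cup back on its rail

## Robot

A 7-joint arm with a two-finger parallel gripper is mounted at the origin on the work surface. World frame = base frame: x ahead of the robot, y to its left, z up, the work surface at z = 0. Lengths are in m, angles in rad, forces in N, time in s.
With the tool pointing down it reaches from about 0.35 to 0.9 m from the base axis. Payload 8.1 kg.
Tool frame: the origin (TCP) lies where the fingers leave the gripper's body, on its centre line; the fingertips stand 66 mm ahead of it and the grasp point (between the pads) lies 47 mm ahead of it (arm.tip_reach is the distance from the TCP to the fingertips, in m); z points along the fingers, y is the direction in which the jaws open and shut (so a half turn about z gives the same grasp; the last joint's range is limited). The gripper opens to 92 mm and grips with 3 to 60 N. Pads are 19 mm wide; open, the fingers measure 130 mm over their backs; the gripper's body (75 mm by 190 mm) begins 47 mm behind the grasp point.
Start: joints at [-1.243, 0.434, 0.025, 1.573, -0.012, 1.134, -0.075], TCP at [0.261, 0.568, 0.292] pointing down, gripper open.
Joint ranges: [-2.62, 2.62], [-0.44, 2.09], [-1.27, 1.32], [0.08, 2.57], [-1.32, 4.46], [0.12, 2], [-2.74, 2.74]. Speed limits (rad/s): [2.22, 2.22, 3.01, 3.01, 3.14, 3.14, 3.14].

## Interface

Orientations are given as a rotation vector (axis times angle).
In Python, from cell import arm gives the robot as it stands.
- The arm moves only by the tool carry_out, never from a script. Its argument "plan" is a list of rows, each a list of 5 numbers: the shift along the world's x, y, z in cm, then the turn about the world's z in rad, then the finger opening in cm, from 0 to 9.18. In form: [[tx, ty, tz, spin, fingers], ...]. A call has 1 to 20 rows; each row is the pose to reach, as a shift and turn from the pose measured when the call began; what a row does not reach only later rows make up. A row lasts 1/10 s, in which the tool goes at most 50 mm and 8.59 degrees, less where a joint would pass 70% of its speed; a pose out of reach is approached as far as the arm can. A call with a gripper value outside its range is refused whole. The fingers move at their own pace and stop on an object; "squeeze" is the grip in N (left out, the last holds). Time passes only in rows, so rows that repeat a pose let the fingers close. It gives the time, the measured TCP pose, the force and the opening at its end, in the units of the state.
- arm.observe(): the state, without advancing time (a new reading comes with each control period).
- arm.get_image(name): name is "scene" or "top" or "wrist"; returns (picture, depth): 420x560x3 uint8, red, green, blue; 420x560 float32, m along the optical axis (not along the pixel's ray), 0 where there is no reading.
- arm.get_calibration(name): a dict with "intrinsics" (3x3 intrinsics, pixels), "D" ([k1, k2, p1, p2, k3] as OpenCV has them; the pictures are not rectified), "rvec" (rotation vector, rad) and "tvec" (3), from world to camera coordinates, as OpenCV has them; the wrist camera has in their place "tool_from_camera" (4x4, takes a point from camera to tool coordinates, whose origin is the TCP and whose axes are the flange's). Camera axes: x right, y down, z forward; pixel columns grow to the right and rows downward; lengths in m; the calibration is good to about 2 mm. A picture is of the moment at which its call begins: read the wrist's pose just before it. get_calibration takes no time and is no camera call.
- arm.sign_off(): hands the job in, once; it reports no verdict.
The state is a dict: "clock": time; "joints": joint angles; "dq": joint speeds; "joint_efforts": joint torques, N m; "position": TCP position; "ee_rot": TCP orientation; "force": force on the tool from outside, world axes, zero at the start; "ft_torque": the same for the moment, N m; "width": opening from 0.0 (shut) to 1.0 (fully open).
Only numpy, scipy, OpenCV 4.12 (cv2) and the standard library are available. Lean on these libraries where they do the work, as an engineer would, in place of code of your own. Each camera call takes 0.05 s, during which the arm holds its last target. There are 200 camera calls.

## Task

Get all the square weld nuts into the magnetic bowl: tip the ones in the blue dipper cup into it by pouring from the cup, and pick up the stray ones lying on the table as well. Then hang the empty cup by its hook on the upper bar of the rail at the green mark, cup on the robot's side, and slide it along the bar, without lifting it off again, until it hangs centred on the yellow mark; let go. Leave the brush, hammer and clamping pin where they are.

Things in the scene. Friction and masses are not known exactly. Their poses are not given: they have to be found in the camera images.
- cup: Loose blue dipper cup, about 0.24 kg, standing on the table with five nuts in it. Origin: centre of its underside; z up along the cup, x from its axis towards the handle. Round, flaring from 66 mm across at the foot to 112 mm at the rim, 65 mm high, wall 3, floor 5 mm. Steel strap on its x side: x = 58 to 62 mm, 30 mm wide (y), z = 16 to 110 mm, ending in the hook. Hung, it leans 3 to 10 degrees.
- cup_rim (a point): Centre of the cup's mouth, 65 mm above its underside. The hand stays clear of the falling nuts when the cup is tipped away from the handle, over its -x lip (56 mm from this point). The wall flares by 20 degrees and friction is about 0.6, so the nuts leave only when the cup is tipped some 100 to 115 degrees from upright, past level; a shake helps.
- cup_hook (a point): Middle of the hook's throat, at the crown's underside: x = 72, z = 108 mm in the cup's frame; when the cup hangs it lies on top of the bar. The hook opens downwards: crown x = 58 to 88 mm, outer lip down to z = 84 mm, flaring outwards; throat between strap and lip 20 mm wide at the crown, 26 mm at its mouth.
- cup_grip (a point): Centre of the upright black rubber grip on the hook's crown: x = 72, z = 135 mm in the cup's frame. 40 mm long (cup's x), 16 mm thick (y), 44 mm high (z = 113 to 157 mm): the place to hold the cup, pinched from above across its 16 mm. The crown below it is 30 mm wide (y).
- bowl: Round magnetic parts bowl of bright metal, held fast on the table by its magnet. Origin: centre of its underside. 156 mm across at the rim, 120 mm at the foot, 48 mm high, inner floor 6 mm up, wall 3 mm.
- rail: Fixed rail: two level round steel bars 14 mm thick along its y, axes at x = 0, z = 183 mm (upper) and 123 mm (lower), between two dark perforated stop angles at y = -300 and 300 mm (26 mm thick in y, 40 mm deep in x, 270 mm high, feet to +x, away from the robot). Origin: on the table under the bars' middle. The cup hangs on the robot's (-x) side, x axes alike.
- rail_mid (a point): Middle of the upper bar, on its axis, halfway between the two stop angles. The hanging cup's strap leans on the lower bar.
- mark_green: green band 50 mm long painted round both bars: where the cup is hooked on. Origin: centre of the band on the upper bar's axis; y along the bar. Green may be the left or the right mark, 80 to 150 mm from the rail's middle, with yellow on the other side.
- mark_yellow: yellow band like the green one: the cup's parking place. Origin: centre of the band on the upper bar's axis; y along the bar.
- brush: loose wire brush lying at the right, not to be moved
- hammer: loose hammer lying at the left, not to be moved
- pin: loose clamping pin standing on the table near the foot of the rail's robot side, 28 mm shaft with a 40 mm black head, 54 mm high; the hanging cup, its underside 82 mm above the table, passes above it; not to be moved
- nut1: square steel weld nut, 24 x 24 x 13 mm, 0.04 kg; starts in the cup. Origin: its centre; z through its hole
- nut2: square steel weld nut, 24 x 24 x 13 mm, 0.04 kg; starts in the cup. Origin: its centre; z through its hole
- nut3: square steel weld nut, 24 x 24 x 13 mm, 0.04 kg; starts in the cup. Origin: its centre; z through its hole
- nut4: square steel weld nut, 24 x 24 x 13 mm, 0.04 kg; starts in the cup. Origin: its centre; z through its hole
- nut5: square steel weld nut, 24 x 24 x 13 mm, 0.04 kg; starts in the cup. Origin: its centre; z through its hole
- stray1: square steel weld nut, 24 x 24 x 13 mm, 0.04 kg; starts lying flat on the table in front of the robot (absent in some starts). Origin: its centre; z through its hole
- stray2: square steel weld nut, 24 x 24 x 13 mm, 0.04 kg; starts lying flat on the table in front of the robot (absent in some starts). Origin: its centre; z through its hole
- stray3: square steel weld nut, 24 x 24 x 13 mm, 0.04 kg; starts lying flat on the table in front of the robot (absent in some starts). Origin: its centre; z through its hole
- stray4: square steel weld nut, 24 x 24 x 13 mm, 0.04 kg; starts lying flat on the table in front of the robot (absent in some starts). Origin: its centre; z through its hole
- stray5: square steel weld nut, 24 x 24 x 13 mm, 0.04 kg; starts lying flat on the table in front of the robot (absent in some starts). Origin: its centre; z through its hole
Mind the look-alikes: they are no part of the job. Of the things that look like the cup, the larger one is meant. There is more than one size of the bowl; the job needs the larger.

How it is judged:
On the way, in this order (a step that is already met when the one before it is completed fails the run):
1. the cup is tipped out over the bowl (angle between cup's own z axis and vertical above 1.5 rad and horizontal distance between cup_rim and bowl below 0.09 m and height (world z) of cup_rim between 0.05 and 0.28 m), for 0.2 s.
2. the cup hangs by its hook on the upper bar at the green mark, with none of its nuts left in it (y of cup_hook in the frame of mark_green between -0.025 and 0.025 m and x of cup_hook in the frame of mark_green between -0.014 and 0.014 m and z of cup_hook in the frame of mark_green between 0 and 0.015 m and angle between cup's own z axis and vertical below 0.35 rad and height (world z) of each of nut1, nut2, nut3, nut4, nut5 below 0.08 m), for 0.2 s.
3. still hooked on the upper bar, the cup passes the middle of the rail (y of cup_hook in the frame of rail_mid between -0.03 and 0.03 m and x of cup_hook in the frame of rail_mid between -0.014 and 0.014 m and z of cup_hook in the frame of rail_mid between 0 and 0.015 m and angle between cup's own z axis and vertical below 0.35 rad), for 0.05 s.
At the end, for the whole second after the job is handed in: every nut present lies in the bowl (centre within 70 mm of the bowl's axis and no more than 60 mm above the table); the cup hangs at rest by its hook on the upper bar, robot's side, leaning less than 20 degrees, hook within 15 mm of the centre of the yellow mark along the bar (horizontal distance between each of nut1, nut2, nut3, nut4, nut5, stray1, stray2, stray3, stray4, stray5 and bowl below 0.07 m and height (world z) of nut1 between 0.004 and 0.06 m and height (world z) of nut2 between 0.004 and 0.06 m and height (world z) of nut3 between 0.004 and 0.06 m and height (world z) of nut4 between 0.004 and 0.06 m and height (world z) of nut5 between 0.004 and 0.06 m and height (world z) of stray1 between 0.004 and 0.06 m and height (world z) of stray2 between 0.004 and 0.06 m and height (world z) of stray3 between 0.004 and 0.06 m and height (world z) of stray4 between 0.004 and 0.06 m and height (world z) of stray5 between 0.004 and 0.06 m and y of cup_hook in the frame of mark_yellow between -0.015 and 0.015 m and x of cup_hook in the frame of mark_yellow between -0.014 and 0.014 m and z of cup_hook in the frame of mark_yellow between 0 and 0.015 m and angle between cup's own z axis and vertical below 0.35 rad and linear speed of cup below 0.03 m/s); the robot touches nothing.
It fails at once if the brush is pushed aside (by more than 40 mm) (distance of brush from where it was at the start of the episode above 0.04 m).
It fails at once if the hammer is pushed aside (by more than 40 mm) (distance of hammer from where it was at the start of the episode above 0.04 m).
It fails at once if the pin is pushed aside (by more than 40 mm) (distance of pin from where it was at the start of the episode above 0.04 m).
Of stray1, stray2, stray3, stray4, stray5 only 3 to 5 are there at a start; the rules pass over those that are not, and their reading is None.
At some moment in a run one of stray1, stray2, stray3, stray4, stray5 may be knocked a few centimetres aside while the robot is not near it.
It also fails if it takes over 208 s, if anything falls off the work surface, if the arm or the gripper's body presses on something with over 40 N, if the wrist force passes 120 N, or if a joint passes its speed limit or range.

## Working session

There is one attempt and no reset: what is moved stays moved. The work goes in short steps, Python scripts to look and compute and a tool call to move; the robot and the scene stay as the last step left them, time stands still between calls to the robot, and variables do not carry over. Pictures are saved under pics/ and viewed, about 12 in all and at most 16, crops included, and the job is handed in when it is done.

Besides the shell and the picture viewer there is one more tool, called by a JSON object that holds its "op" and its "data", one argument or row to a line. carry_out: Moves the arm, as the interface text tells. Its arguments: {"type":"object","properties":{"plan":{"type":"array"},"squeeze":{"type":"number"}},"required":["plan"]}

```bash
ls; mkdir -p pics
cat > h.py <<'E'
import numpy as np, cv2
from cell import arm
from scipy.spatial.transform import Rotation as R
def snap(cam, name, crop=None, scale=1):
    s=arm.observe(); im,d=arm.get_image(cam)
    np.savez(f'last_{cam}.npz',im=im,d=d,p=s['position'],r=s['ee_rot'])
    o=im[:,:,::-1]
    if crop: x0,y0,x1,y1=crop; o=o[y0:y1,x0:x1]
    if scale!=1: o=cv2.resize(o,None,fx=scale,fy=scale,interpolation=cv2.INTER_CUBIC)
    if name: cv2.imwrite(f'pics/{name}.png',o)
def crop(cam,name,c,scale):
    x0,y0,x1,y1=c; o=np.load(f'last_{cam}.npz')['im'][y0:y1,x0:x1,::-1]
    cv2.imwrite(f'pics/{name}.png',cv2.resize(o,None,fx=scale,fy=scale,interpolation=cv2.INTER_CUBIC))
def pose(cam):
    c=arm.get_calibration(cam)
    if cam=='wrist':
        z=np.load('last_wrist.npz'); T=np.eye(4);T[:3,:3]=R.from_rotvec(z['r']).as_matrix();T[:3,3]=z['p']
        M=T@np.array(c['tool_from_camera']); return c,M
    M=np.eye(4); Rm=cv2.Rodrigues(np.array(c['rvec'],float))[0]; M[:3,:3]=Rm.T; M[:3,3]=-Rm.T@np.array(c['tvec']).ravel(); return c,M
def px(cam,uv,z=None):
    "pixels -> world; z given: meet plane z, else by depth"
    c,M=pose(cam); uv=np.array(uv,float).reshape(-1,2)
    n=cv2.undistortPoints(uv[:,None],np.array(c['intrinsics'],float),np.array(c['D'],float))[:,0]
    ray=np.c_[n,np.ones(len(n))]
    if z is None:
        d=np.load(f'last_{cam}.npz')['d']; k=d[uv[:,1].round().astype(int),uv[:,0].round().astype(int)]
    else:
        k=(z-M[2,3])/(ray@M[2,:3].T)
    return (ray*np.reshape(k,(-1,1)))@M[:3,:3].T+M[:3,3]
def cloud(cam):
    d=np.load(f'last_{cam}.npz')['d']; v,u=np.mgrid[:420,:560]
    P=px(cam,np.c_[u.ravel(),v.ravel()]).reshape(420,560,3); P[d==0]=np.nan; return P
E
python3 - <<'E'
from h import *
snap('top','a1',None,1.4); snap('scene','a2',None,1.4)
print(arm.observe())
for c in('top','scene','wrist'): print(c,pose(c)[1].round(3) if c!='wrist' else arm.get_calibration(c)['tool_from_camera'])
E
```

```text
pics
{'clock': 0.1, 'joints': array([-1.24263104,  0.43516006,  0.02494634,  1.57395813, -0.01160206,
        1.13400591, -0.07512515]), 'dq': array([-0.00086217, -0.00078829, -0.00152598, -0.00089295, -0.00012494,
       -0.00213749,  0.00216456]), 'joint_efforts': array([ 3.45954650e-03, -6.69120026e+01,  9.88073386e-01, -3.15148652e+01,
       -6.05318486e-02,  3.73737712e-02,  5.71533860e-05]), 'position': array([0.26085871, 0.56757746, 0.29153743]), 'ee_rot': array([-6.71493227e-01, -3.06880060e+00,  2.15859430e-03]), 'force': array([ 0.12169361, -0.9881319 ,  0.26881041]), 'ft_torque': array([-0.01359051, -0.01171241,  0.02695295]), 'width': 0.9997009602358816}
top [[-0.021 -0.976  0.218  0.196]
 [-1.     0.019 -0.007  0.019]
 [ 0.003 -0.218 -0.976  1.513]
 [ 0.     0.     0.     1.   ]]
scene [[ 0.016  0.747 -0.665  1.302]
 [ 1.    -0.007  0.017 -0.007]
 [ 0.008 -0.665 -0.747  1.011]
 [ 0.     0.     0.     1.   ]]
wrist [[ 8.40941166e-04 -9.65436131e-01 -2.60638389e-01  7.09616548e-02]
 [ 9.99999646e-01  8.21840482e-04  1.82269287e-04  1.56304009e-04]
 [ 3.82338242e-05 -2.60638450e-01  9.65436480e-01 -9.24644718e-02]
 [ 0.00000000e+00  0.00000000e+00  0.00000000e+00  1.00000000e+00]]
```

View pics/a1.png

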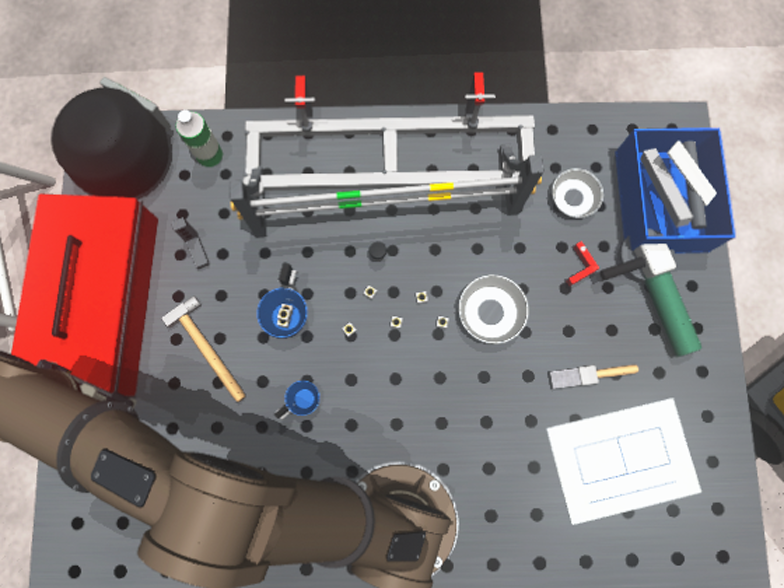

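View pics/a2.png

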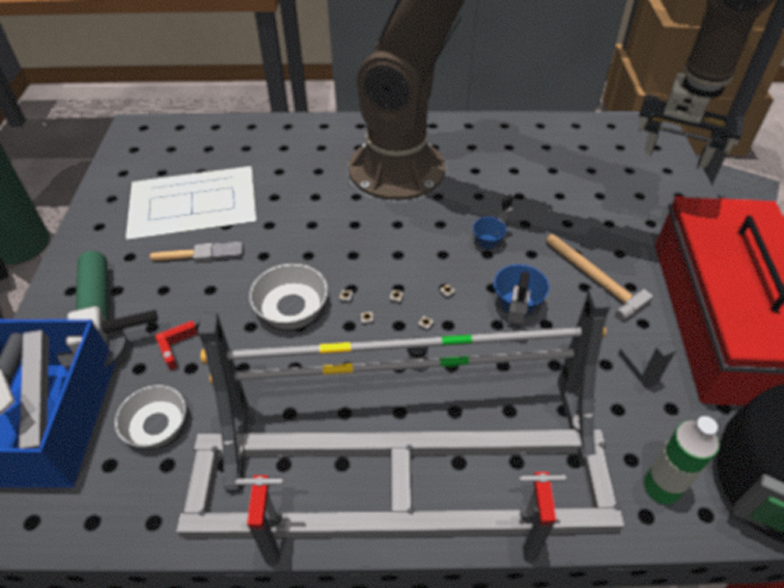

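Run:
```python
from h import *
f=lambda *a: np.array(a)/1.4
im=np.load('last_top.npz')['im']
print('strays',px('top',f([370,292],[421,297],[349,329],[396,322],[442,322]),.013).round(4).tolist())
print('pin',px('top',f([377,251]),.054).round(3))
P=cloud('top')
def circ(P2):
    A=np.c_[2*P2,np.ones(len(P2))];b=(P2**2).sum(1)
    c=np.linalg.lstsq(A,b,rcond=None)[0]; return c[:2],np.sqrt(c[2]+c[:2]@c[:2])
def rim(c,zr,box):
    u,v=(np.array(c)/1.4).astype(int); Q=P[v-box:v+box,u-box:u+box].reshape(-1,3)
    Q=Q[(abs(Q[:,2]-zr)<.006)]; print(len(Q),circ(Q[:,:2]) if len(Q)>5 else None)
rim([493,311],.048,28); rim([283,313],.065,20); rim([302,398],.05,20)
# marks
hsv=cv2.cvtColor(im,cv2.COLOR_RGB2HSV)
for n,lo,hi in(('g',(50,120,80),(75,255,255)),('y',(22,150,120),(32,255,255))):
    m=cv2.inRange(hsv,lo,hi); m[:120]=0; m[165:]=0; m[:,:170]=0; m[:,370:]=0
    v,u=np.nonzero(m); print(n,len(u),u.min(),u.max(),v.min(),v.max(),np.c_[u,v].mean(0))
    print(px('top',np.c_[u,v].mean(0),.19), np.nanmedian(P[v,u],0))
print('bar ends',px('top',f([253,207],[520,188]),.19).round(4))
crop('top','a3',(160,165,370,300),3.8)
```

```text
strays [[0.506, 0.0521, 0.013], [0.4919, -0.0647, 0.013], [0.4212, 0.101, 0.013], [0.4352, -0.006, 0.013], [0.433, -0.1107, 0.013]]
pin [[0.592 0.034 0.054]]
218 (array([ 0.45594803, -0.2220097 ]), np.float64(0.07502430919612492))
157 (array([0.45525648, 0.24725485]), np.float64(0.053694164970308204))
31 (array([0.26804962, 0.2044007 ]), np.float64(0.036971750290426784))
g 151 241 257 136 148 [249.08609272 141.9205298 ]
[[0.66952624 0.08984544 0.19      ]] [0.6801214  0.09075015 0.18380619]
y 148 306 323 131 142 [314.33783784 136.27702703]
[[ 0.68328658 -0.10194304  0.19      ]] [ 0.69370123 -0.10447459  0.18230909]
bar ends [[ 0.6554  0.2899  0.19  ]
 [ 0.6865 -0.2706  0.19  ]]
```

View pics/a3.png

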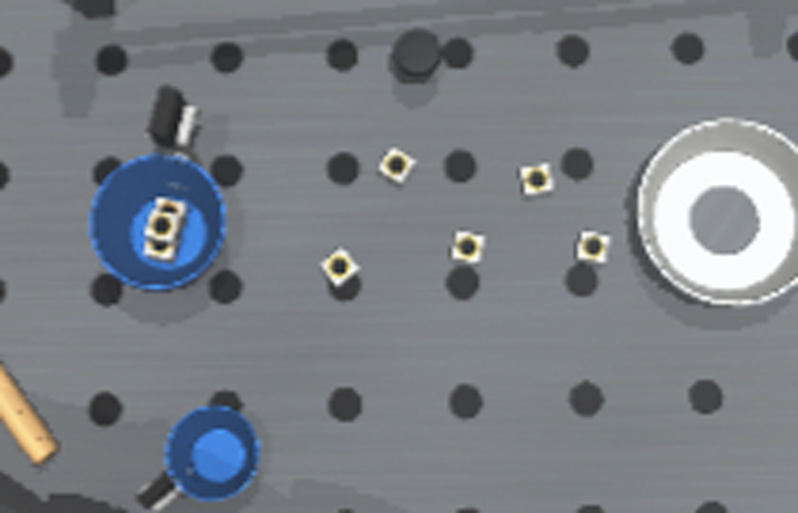

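{"op": "carry_out", "data": {
  "plan": [
    [16, -58, 10, 0.43, 5],
    [16, -58, 10, 0.43, 5],
    [16, -58, 10, 0.43, 5],
    [16, -58, 10, 0.43, 5],
    [16, -58, 10, 0.43, 5],
    [16, -58, 10, 0.43, 5],
    [16, -58, 10, 0.43, 5],
    [16, -58, 10, 0.43, 5],
    [16, -58, 10, 0.43, 5],
    [16, -58, 10, 0.43, 5],
    [16, -58, 10, 0.43, 5],
    [16, -58, 10, 0.43, 5],
    [16, -58, 10, 0.43, 5],
    [16, -58, 10, 0.43, 5],
    [16, -58, 10, 0.43, 5],
    [16, -58, 10, 0.43, 5],
    [16, -58, 10, 0.43, 5],
    [16, -58, 10, 0.43, 5]
  ],
  "squeeze": 25
}}

```text
clock: 1.9
position: [0.4208, -0.0115, 0.3914]
ee_rot: [0.002, -3.141, 0.002]
force: [0.2, 0.8, 0.1]
width: 0.543
```

```bash
cat >> h.py <<'E'
def log():
    s=arm.observe(); open('log.txt','a').write(' '.join(f'{x:.5f}' for x in [*s['joints'],*s['position'],*s['ee_rot']])+'\n'); return s
def st():
    s=log(); Rm=R.from_rotvec(s['ee_rot']).as_matrix()
    print('t%.1f'%s['clock'],'p',s['position'].round(4),'q',s['joints'].round(2),'x',Rm[:,0].round(3),'y',Rm[:,1].round(3),'z',Rm[:,2].round(3),'F',np.round(s['force'],1),'w',round(s['width']*91.8,1)); return s
def nuts(cam,z=.013,show=None):
    "bright yellowish-white small squares: centre, heading of a side (deg)"
    D=np.load(f'last_{cam}.npz'); hsv=cv2.cvtColor(D['im'],cv2.COLOR_RGB2HSV)
    m=cv2.inRange(hsv,(12,15,130),(40,130,255)); m=cv2.morphologyEx(m,cv2.MORPH_CLOSE,np.ones((9,9)))
    out=[]
    for c in cv2.findContours(m,cv2.RETR_EXTERNAL,cv2.CHAIN_APPROX_NONE)[0]:
        if cv2.contourArea(c)<30: continue
        W=px(cam,c[:,0],z)[:,:2]; (x,y),(w,h),a=cv2.minAreaRect((W*1000).astype(np.float32))
        if 15<w<40 and 15<h<40: out.append((round(x/1000,4),round(y/1000,4),round(w),round(h),round(a),c[:,0].mean(0).round().tolist()))
    return out
E
python3 - <<'E'
from h import *
st(); snap('wrist','w1',None,1.4)
print(*nuts('wrist'),sep='\n')
E
```

```text
t1.9 p [ 0.4208 -0.0115  0.3914] q [-0.47 -0.    0.38  1.89  0.    1.25  1.47] x [-1.    -0.001  0.   ] y [-0.001  1.    -0.001] z [-0.    -0.001 -1.   ] F [0.2 0.8 0.1] w 49.8
(0.5092, 0.0548, 18, 20, 0, [328.0, 240.0])
(0.4944, -0.0636, 17, 18, 45, [246.0, 230.0])
(0.4378, -0.0039, 20, 18, 0, [288.0, 191.0])
(0.4359, -0.1092, 17, 18, 44, [212.0, 189.0])
(0.4236, 0.1039, 20, 19, 3, [366.0, 181.0])
```

View pics/w1.png

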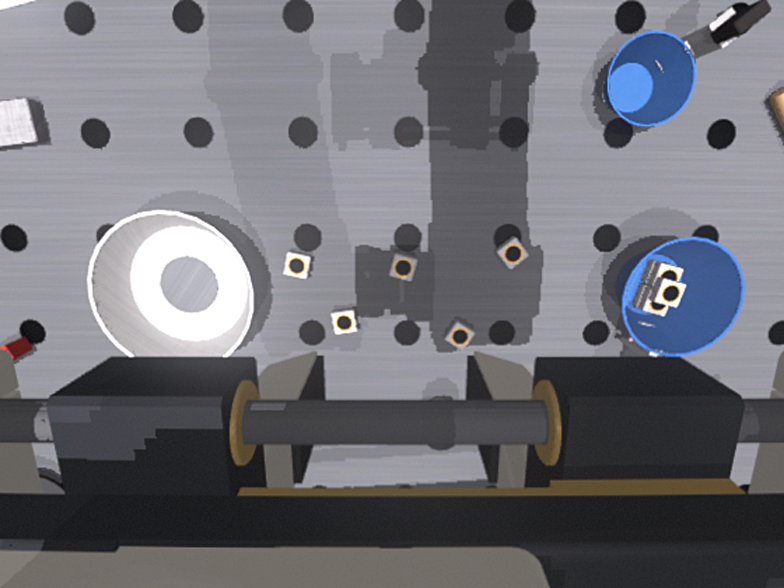

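Run:
```python
from h import *
crop('wrist','w2',(195,165,385,258),4.2)
```

```text
(no output)
```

View pics/w2.png

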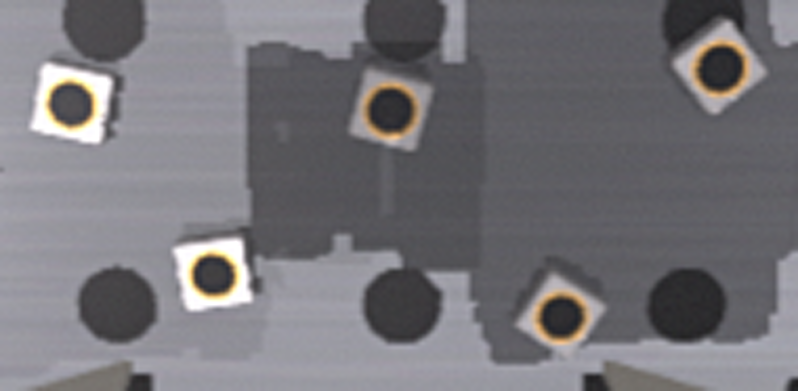

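Run:
```python
from h import *
h=np.array([[71,104],[213,274],[390,108],[720,68],[562,316]])/4.2+[195,165]
print(px('wrist',h,.012).round(4)); print(px('wrist',h)[:,2])
P=cloud('wrist'); print('bowl')
Q=P[130:270,50:190].reshape(-1,3);Q=Q[abs(Q[:,2]-.048)<.004][:,:2]
A=np.c_[2*Q,np.ones(len(Q))];c=np.linalg.lstsq(A,(Q**2).sum(1),rcond=None)[0];print(c[:2],np.sqrt(c[2]+c[:2]@c[:2]))
```

```text
[[ 0.4364 -0.1089  0.012 ]
 [ 0.495  -0.0634  0.012 ]
 [ 0.4376 -0.0035  0.012 ]
 [ 0.424   0.1048  0.012 ]
 [ 0.5098  0.056   0.012 ]]
[0.01227088 0.01299831 0.01380529 0.01392649 0.01329124]
bowl
[ 0.45673094 -0.22091182] 0.0755617968622239
```

{"op": "carry_out", "data": {
  "plan": [
    [1.4, -9.8, -24, -0.16, 5],
    [1.4, -9.8, -24, -0.16, 5],
    [1.4, -9.8, -24, -0.16, 5],
    [1.4, -9.8, -24, -0.16, 5],
    [1.4, -9.8, -24, -0.16, 5],
    [1.4, -9.8, -24, -0.16, 5],
    [1.4, -9.8, -24, -0.16, 5],
    [1.4, -9.8, -28, -0.16, 5],
    [1.4, -9.8, -32, -0.16, 5],
    [1.4, -9.8, -32, -0.16, 5],
    [1.4, -9.8, -32, -0.16, 5],
    [1.4, -9.8, -32, -0.16, 0],
    [1.4, -9.8, -32, -0.16, 0],
    [1.4, -9.8, -32, -0.16, 0],
    [1.4, -9.8, -32, -0.16, 0],
    [1.4, -9.8, -28, -0.16, 0],
    [1.4, -9.8, -24, -0.16, 0],
    [1.4, -9.8, -24, -0.16, 0]
  ],
  "squeeze": 25
}}

```text
clock: 3.75
position: [0.4375, -0.1105, 0.1558]
ee_rot: [0.25, 3.124, -0.002]
force: [0.7, -0.7, -0.6]
width: 0.252
```

Run:
```python
from h import *
st()
```

```text
t3.8 p [ 0.4375 -0.1105  0.1558] q [-0.22  0.35  0.45  2.17 -0.25  0.65  1.81] x [-0.987  0.159 -0.008] y [ 0.159  0.987 -0.001] z [ 0.008 -0.002 -1.   ] F [ 0.7 -0.7 -0.6] w 23.2
```

{"op": "carry_out", "data": {
  "plan": [
    [1.9, -11, 0, 0, 0],
    [1.9, -11, 0, 0, 0],
    [1.9, -11, 0, 0, 0],
    [1.9, -11, -5, 0, 0],
    [1.9, -11, -5, 0, 0],
    [1.9, -11, -5, 0, 5],
    [1.9, -11, -5, 0, 5],
    [1.9, -11, -5, 0, 5],
    [1.9, -11, 0, 0, 5],
    [5.6, 4.6, -1, 0.26, 5],
    [5.6, 4.6, -1, 0.26, 5],
    [5.6, 4.6, -1, 0.26, 5],
    [5.6, 4.6, -1, 0.26, 5],
    [5.6, 4.6, -5, 0.26, 5],
    [5.6, 4.6, -8.5, 0.26, 5],
    [5.6, 4.6, -8.5, 0.26, 5],
    [5.6, 4.6, -8.5, 0.26, 0],
    [5.6, 4.6, -8.5, 0.26, 0],
    [5.6, 4.6, -8.5, 0.26, 0],
    [5.6, 4.6, -8.5, 0.26, 0]
  ]
}}

```text
clock: 5.75
position: [0.4943, -0.0646, 0.0721]
ee_rot: [-0.156, 3.127, -0.0]
force: [-1.2, -0.5, 10.9]
width: 0.257
```

Run:
```python
from h import *
st()
```

```text
t5.8 p [ 0.4943 -0.0646  0.0721] q [-0.19  0.55  0.29  2.12 -0.32  0.5   2.01] x [-0.995 -0.1   -0.01 ] y [-0.1    0.995 -0.001] z [ 0.01  0.   -1.  ] F [-1.2 -0.5 10.9] w 23.6
```

{"op": "carry_out", "data": {
  "plan": [
    [0, 0, 4, 0, 0],
    [0, 0, 8, 0, 0],
    [-1.8, -15, 8, 0, 0],
    [-1.8, -15, 8, 0, 0],
    [-1.8, -15, 8, 0, 0],
    [-1.8, -15, 8, 0, 0],
    [-1.8, -15, 3, 0, 0],
    [-1.8, -15, 3, 0, 5],
    [-1.8, -15, 3, 0, 5],
    [-1.8, -15, 3, 0, 5],
    [-1.8, -15, 8, 0, 5],
    [-5.8, 6, 7, -0.32, 5],
    [-5.8, 6, 7, -0.32, 5],
    [-5.8, 6, 7, -0.32, 5],
    [-5.8, 6, 7, -0.32, 5],
    [-5.8, 6, 7, -0.32, 5],
    [-5.8, 6, 4, -0.32, 5],
    [-5.8, 6, -0.1, -0.32, 5],
    [-5.8, 6, -0.1, -0.32, 5],
    [-5.8, 6, -0.1, -0.32, 0]
  ]
}}

```text
clock: 7.75
position: [0.4365, -0.0046, 0.0723]
ee_rot: [0.345, 3.113, -0.002]
force: [1.1, 0.0, 0.6]
width: 0.497
```

{"op": "carry_out", "data": {
  "plan": [
    [0, 0, 0, 0, 0],
    [0, 0, 0, 0, 0],
    [0, 0, 0, 0, 0]
  ]
}}

```text
clock: 8.05
position: [0.4375, -0.0046, 0.0738]
ee_rot: [0.344, 3.11, -0.001]
force: [-0.6, -0.3, 11.9]
width: 0.255
```

Run:
```python
from h import *
st()
```

```text
t8.1 p [ 0.4375 -0.0046  0.0738] q [-0.39  0.5   0.36  2.27 -0.41  0.43  1.66] x [-0.976  0.219 -0.013] y [0.219 0.976 0.001] z [ 0.012 -0.002 -1.   ] F [-0.6 -0.3 11.9] w 23.4
```

{"op": "carry_out", "data": {
  "plan": [
    [0, 0, 4, 0, 0],
    [0, 0, 8, 0, 0],
    [0, -22, 8, 0, 0],
    [0, -22, 8, 0, 0],
    [0, -22, 8, 0, 0],
    [0, -22, 8, 0, 0],
    [0, -22, 8, 0, 0],
    [0, -22, 8, 0, 0],
    [0, -22, 3, 0, 0],
    [0, -22, 3, 0, 5],
    [0, -22, 3, 0, 5],
    [0, -22, 3, 0, 5],
    [0, -22, 8, 0, 5]
  ]
}}

```text
clock: 9.35
position: [0.4357, -0.223, 0.1519]
ee_rot: [0.343, 3.117, 0.001]
force: [0.4, 1.3, 0.4]
width: 0.524
```

{"op": "carry_out", "data": {
  "plan": [
    [7.1, 27.9, 0, -0.43, 5],
    [7.1, 27.9, 0, -0.43, 5],
    [7.1, 27.9, 0, -0.43, 5],
    [7.1, 27.9, 0, -0.43, 5],
    [7.1, 27.9, 0, -0.43, 5],
    [7.1, 27.9, 0, -0.43, 5],
    [7.1, 27.9, 0, -0.43, 5],
    [7.1, 27.9, -4, -0.43, 5],
    [7.1, 27.9, -4, -0.43, 5]
  ]
}}

```text
clock: 10.25
position: [0.5051, 0.0566, 0.1108]
ee_rot: [0.999, 2.976, -0.003]
force: [-1.2, 0.3, 0.3]
width: 0.539
```

Run:
```python
from h import *
st(); snap('wrist',None); print(*nuts('wrist'),sep='\n')
snap('top',None); print(*nuts('top'),sep='\n')
```

```text
t10.2 p [0.5051 0.0566 0.1108] q [-0.64  0.54  0.59  2.08 -0.48  0.65  1.19] x [-0.797  0.604 -0.003] y [ 0.604  0.797 -0.001] z [ 0.002 -0.002 -1.   ] F [-1.2  0.3  0.3] w 49.5
(0.4461, -0.1175, 20, 25, 53, [13.0, 335.0])
(0.5417, 0.0865, 25, 21, 53, [359.0, 269.0])
(0.4863, 0.0132, 25, 21, 53, [205.0, 269.0])
(0.5091, 0.055, 19, 20, 52, [284.0, 257.0])
(0.4232, 0.1044, 19, 18, 78, [261.0, 78.0])
```

{"op": "carry_out", "data": {
  "plan": [
    [0.4, -0.1, -2, 0, 5],
    [0.4, -0.1, -3.9, 0, 5],
    [0.4, -0.1, -3.9, 0, 5],
    [0.4, -0.1, -3.9, 0, 0],
    [0.4, -0.1, -3.9, 0, 0],
    [0.4, -0.1, -3.9, 0, 0],
    [0.4, -0.1, -3.9, 0, 0],
    [0.4, -0.1, 0, 0, 0],
    [0.4, -0.1, 4, 0, 0]
  ]
}}

```text
clock: 11.25
position: [0.5096, 0.0543, 0.1535]
ee_rot: [1.003, 2.974, -0.004]
force: [1.2, 0.5, -0.0]
width: 0.258
```

{"op": "carry_out", "data": {
  "plan": [
    [-5, -28, 0, 0, 0],
    [-5, -28, 0, 0, 0],
    [-5, -28, 0, 0, 0],
    [-5, -28, 0, 0, 0],
    [-5, -28, 0, 0, 0],
    [-5, -28, 0, 0, 0],
    [-5, -28, 0, 0, 0],
    [-5, -28, -4, 0, 0],
    [-5, -28, -4, 0, 5],
    [-5, -28, -4, 0, 5],
    [-5, -28, -4, 0, 5],
    [-5, -28, 0, 0, 5]
  ]
}}

```text
clock: 12.45
position: [0.4583, -0.2243, 0.1521]
ee_rot: [-1.002, -2.975, 0.004]
force: [-0.1, -0.2, 0.3]
width: 0.525
```

Run:
```python
from h import *
st()
```

```text
t12.4 p [ 0.4583 -0.2243  0.1521] q [-0.12  0.48  0.64  2.04 -0.41  0.75  1.7 ] x [-0.796  0.605  0.002] y [ 0.605  0.796 -0.004] z [-0.003 -0.002 -1.   ] F [-0.1 -0.2  0.3] w 48.2
```

{"op": "carry_out", "data": {
  "plan": [
    [-3.5, 32.8, 0, -0.2, 5],
    [-3.5, 32.8, 0, -0.2, 5],
    [-3.5, 32.8, 0, -0.2, 5],
    [-3.5, 32.8, 0, -0.2, 5],
    [-3.5, 32.8, 0, -0.2, 5],
    [-3.5, 32.8, 0, -0.2, 5],
    [-3.5, 32.8, 0, -0.2, 5],
    [-3.5, 32.8, 0, -0.2, 5],
    [-3.5, 32.8, -4, -0.2, 5],
    [-3.5, 32.8, -8.1, -0.2, 5],
    [-3.5, 32.8, -8.1, -0.2, 5],
    [-3.5, 32.8, -8.1, -0.2, 0],
    [-3.5, 32.8, -8.1, -0.2, 0],
    [-3.5, 32.8, -8.1, -0.2, 0],
    [-3.5, 32.8, -8.1, -0.2, 0],
    [-3.5, 32.8, -4, -0.2, 0],
    [-3.5, 32.8, 0, -0.2, 0]
  ]
}}

```text
clock: 14.15
position: [0.4227, 0.1032, 0.1531]
ee_rot: [-1.294, -2.858, 0.007]
force: [1.0, 0.7, 0.4]
width: 0.255
```

{"op": "carry_out", "data": {
  "plan": [
    [4, -32.5, 0, 0, 0],
    [4, -32.5, 0, 0, 0],
    [4, -32.5, 0, 0, 0],
    [4, -32.5, 0, 0, 0],
    [4, -32.5, 0, 0, 0],
    [4, -32.5, 0, 0, 0],
    [4, -32.5, 0, 0, 0],
    [4, -32.5, 0, 0, 0],
    [4, -32.5, -4, 0, 0],
    [4, -32.5, -4, 0, 5],
    [4, -32.5, -4, 0, 5],
    [4, -32.5, -4, 0, 5],
    [4, -32.5, 0, 0, 5],
    [4, -32.5, 10, 0, 5],
    [4, -32.5, 10, 0, 5]
  ]
}}

```text
clock: 15.65
position: [0.4622, -0.2217, 0.2559]
ee_rot: [-1.295, -2.858, 0.008]
force: [2.2, 0.9, 0.9]
width: 0.543
```

Run:
```python
from h import *
st(); snap('wrist','w3',None,1.2)
```

```text
t15.7 p [ 0.4622 -0.2217  0.2559] q [-0.29  0.36  0.84  1.94 -0.31  0.99  1.41] x [-0.659  0.752  0.002] y [ 0.752  0.659 -0.006] z [-0.006 -0.003 -1.   ] F [2.2 0.9 0.9] w 49.9
```

View pics/w3.png

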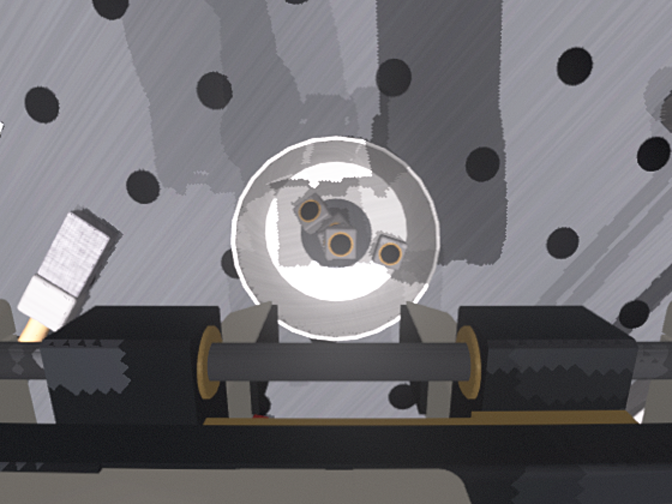

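```bash
cat > fk.py <<'E'
import numpy as np, itertools
from scipy.optimize import least_squares
from scipy.spatial.transform import Rotation as R
L=np.loadtxt('log.txt'); Q=L[:,:7]; P=L[:,7:10]; O=R.from_rotvec(L[:,10:13])
def fk(q,p,s):
    # p: base yaw, tool yaw, 7 link vecs (3 each)
    T=R.from_euler('z',p[0]); x=np.zeros(3); off=p[2:2+24].reshape(8,3)
    x=T.apply(off[0])
    for i,a in enumerate('zyzyzyz'):
        T=T*R.from_euler(a,s[i]*q[i]); x=x+T.apply(off[i+1])
    return x,T*R.from_euler('z',p[1])
def res(p,s,reg=1e-3):
    r=[]
    for q,x,o in zip(Q,P,O):
        X,T=fk(q,p,s); r+=list(X-x)+list((o.inv()*T).as_rotvec()*.3)
    return np.array(r+list(reg*p[2:]))
E
python3 - <<'E'
from fk import *
def ores(y,s): return np.concatenate([(o.inv()*R.from_euler('z',y[0])*R.from_euler('zyzyzyz',[0]*7) * fk(q,np.zeros(26),s)[1]*R.from_euler('z',y[1])).as_rotvec() for q,o in zip(Q,O)])
best=[]
for s in itertools.product([1,-1],repeat=7):
    if s[1]<0: continue
    for y0 in ([0,0],[0,3.1],[3.1,0],[3.1,3.1],[0,1.57],[0,-1.57]):
        r=least_squares(ores,y0,args=(s,)); best.append((r.cost,s,r.x))
best.sort(key=lambda t:t[0])
for b in best[:4]: print(b)
c,s,y=best[0]
r=least_squares(res,np.r_[y,np.zeros(24)],args=(s,)); print(r.cost,np.abs(res(r.x,s,0)).max()); print(r.x[:2],r.x[2:].reshape(8,3).round(3))
np.savez('fk.npz',p=r.x,s=s)
E
```

```text
Traceback (most recent call last):
  File "scipy/spatial/transform/_rotation.pyx", line 1413, in scipy.spatial.transform._rotation.Rotation.from_euler
ValueError: Expected axis specification to be a non-empty string of upto 3 characters, got zyzyzyz
```

```bash
cat > fit.py <<'E'
from fk import *
def ores(y,s): return np.concatenate([(o.inv()*fk(q,np.r_[y,np.zeros(24)],s)[1]).as_rotvec() for q,o in zip(Q,O)])
if __name__=='__main__':
    best=[]
    for s in itertools.product([1,-1],repeat=7):
        if s[1]<0: continue
        for y0 in ([0,0],[0,3.1],[3.1,0],[0,1.57],[0,-1.57]):
            c=(ores(y0,s)**2).sum()
            best.append((c,s,y0))
    best.sort(key=lambda t:t[0]); fin=[]
    for c,s,y0 in best[:40]:
        r=least_squares(ores,y0,args=(s,),max_nfev=20); fin.append((r.cost,s,r.x))
    fin.sort(key=lambda t:t[0])
    for b in fin[:4]: print(b)
    c,s,y=fin[0]
    r=least_squares(res,np.r_[y,np.zeros(24)],args=(s,)); print(r.cost,np.abs(res(r.x,s,0)).max()); print(r.x[:2],r.x[2:].reshape(8,3).round(3))
    np.savez('fk.npz',p=r.x,s=s)
E
time python3 fit.py
```

```text
(np.float64(2.114912303931508e-10), (-1, 1, -1, 1, -1, 1, -1), array([2.46974982e-04, 1.57104507e+00]))
(np.float64(0.3408515021846574), (1, 1, -1, 1, -1, 1, 1), array([0.4961617, 4.4701621]))
(np.float64(0.3408515021847637), (1, 1, -1, 1, -1, 1, 1), array([ 0.49620219, -1.81298272]))
(np.float64(0.3408515021851859), (1, 1, -1, 1, -1, 1, 1), array([ 0.49612071, -1.81306419]))
1.5917827054314653e-07 4.79083086885046e-05
[3.79161329e-04 1.57117725e+00] [[-0.     0.001  0.115]
 [ 0.001 -0.019  0.115]
 [-0.001 -0.019  0.279]
 [ 0.002 -0.008  0.279]
 [ 0.001 -0.008  0.213]
 [-0.002 -0.001  0.213]
 [ 0.001 -0.001  0.132]
 [ 0.    -0.     0.132]]
real	0m8.446s
user	0m8.968s
sys	0m0.148s
```

{"op": "carry_out", "data": {
  "plan": [
    [0, 0, 50, 0, 5],
    [0, 0, 50, 0, 5],
    [0, 0, 50, 0, 5],
    [0, 0, 50, 0, 5],
    [0, 0, 50, 0, 5],
    [0, 0, 50, 0, 5],
    [0, 0, 50, 0, 5],
    [0, 0, 50, 0, 5],
    [0, 0, 50, 0, 5],
    [0, 0, 50, 0, 5],
    [0, 0, 50, 0, 5],
    [0, 0, 50, 0, 5],
    [0, 0, 50, 0, 5],
    [0, 0, 50, 0, 5]
  ]
}}

```text
clock: 17.1
position: [0.454, -0.2191, 0.7178]
ee_rot: [1.275, 2.808, -0.007]
force: [0.8, -0.6, -0.7]
width: 0.538
```

```bash
python3 -c "
from h import *
st()"
```

```text
t17.1 p [ 0.454  -0.2191  0.7178] q [-0.02  0.19  0.52  0.92 -0.1   2.    1.16] x [-0.657  0.752 -0.054] y [0.752 0.658 0.02 ] z [ 0.05  -0.028 -0.998] F [ 0.8 -0.6 -0.7] w 49.4
```

{"op": "carry_out", "data": {
  "plan": [
    [0, 0, 40, 0.4, 5],
    [0, 0, 40, 0.4, 5],
    [0, 0, 40, 0.4, 5],
    [0, 0, 40, 0.4, 5],
    [0, 0, 40, 0.4, 5],
    [0, 0, 40, 0.4, 5],
    [0, 0, 40, 0.4, 5],
    [0, 0, 40, 0.4, 5],
    [0, 0, 40, 0.4, 5],
    [0, 0, 40, 0.4, 5],
    [0, 0, 40, 0.4, 5],
    [0, 0, 40, 0.4, 5]
  ]
}}

```text
clock: 18.3
position: [0.4125, -0.195, 0.7469]
ee_rot: [0.68, 2.951, -0.005]
force: [0.6, 0.1, -0.1]
width: 0.544
```

```bash
python3 -c "
from h import *
st()"
```

```text
t18.3 p [ 0.4125 -0.195   0.7469] q [-0.27  0.08  0.72  0.97 -0.08  2.    1.52] x [-0.893  0.436 -0.111] y [0.436 0.899 0.022] z [ 0.109 -0.029 -0.994] F [ 0.6  0.1 -0.1] w 49.9
```

{"op": "carry_out", "data": {
  "plan": [
    [-2, 44, -35, 0.45, 5],
    [-2, 44, -35, 0.45, 5],
    [-2, 44, -35, 0.45, 5],
    [-2, 44, -35, 0.45, 5],
    [-2, 44, -35, 0.45, 5],
    [-2, 44, -35, 0.45, 5],
    [-2, 44, -35, 0.45, 5],
    [-2, 44, -35, 0.45, 5],
    [-2, 44, -35, 0.45, 5],
    [-2, 44, -35, 0.45, 5],
    [-2, 44, -35, 0.45, 5],
    [-2, 44, -35, 0.45, 5],
    [-2, 44, -35, 0.45, 5],
    [-2, 44, -35, 0.45, 5],
    [-2, 44, -35, 0.45, 5],
    [-2, 44, -35, 0.45, 5]
  ]
}}

```text
clock: 19.9
position: [0.3931, 0.244, 0.3981]
ee_rot: [0.008, 3.029, 0.035]
force: [0.0, -0.1, -0.4]
width: 0.543
```

Run:
```python
from h import *
st(); snap('wrist','w4',None,1.2)
```

```text
t19.9 p [0.3931 0.244  0.3981] q [-0.76  0.03  0.05  1.85  0.06  1.17  0.84] x [-0.994  0.006 -0.112] y [0.004 1.    0.023] z [ 0.112  0.023 -0.993] F [ 0.  -0.1 -0.4] w 49.8
```

View pics/w4.png

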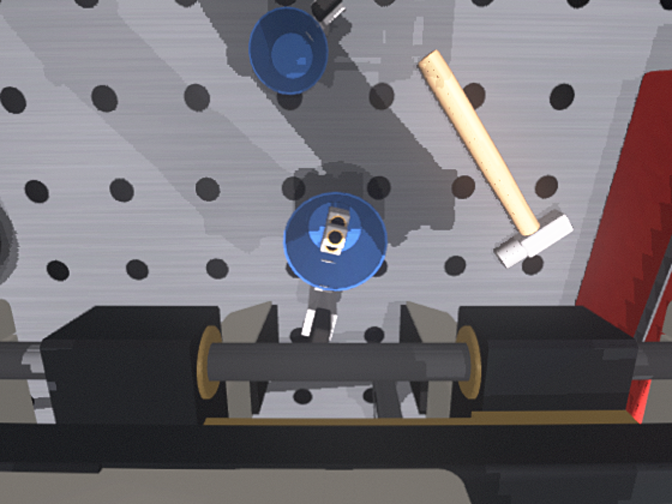

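Run:
```python
from h import *
snap('top',None)
for cam in('wrist','top'):
    P=cloud(cam); ok=(abs(P[...,0]-.53)<.06)&(abs(P[...,1]-.235)<.05)
    G=P[ok&(P[...,2]>.118)&(P[...,2]<.17)]; T=P[ok&(P[...,2]>.150)&(P[...,2]<.165)]
    print(cam,len(G),np.median(G,0).round(4),len(T),T.mean(0).round(4) if len(T) else '',(cv2.minAreaRect((T[:,:2]*1000).astype(np.float32)) if len(T)>4 else ''))
    ok=(np.hypot(P[...,0]-.455,P[...,1]-.247)<.075)&(abs(P[...,2]-.065)<.004); Q=P[ok][:,:2]
    A=np.c_[2*Q,np.ones(len(Q))];c=np.linalg.lstsq(A,(Q**2).sum(1),rcond=None)[0];print(' cup',c[:2].round(4),np.sqrt(c[2]+c[:2]@c[:2]))
```

```text
wrist 439 [0.5079 0.2335 0.1488] 209 [0.5118 0.2341 0.1559] ((514.314697265625, 234.18797302246094), (15.841651916503906, 18.161531448364258), 75.22103881835938)
 cup [0.4561 0.2487] 0.053726250562127896
top 110 [0.5224 0.228  0.1541] 70 [0.5248 0.2299 0.1564] ((524.6555786132812, 230.48153686523438), (15.765703201293945, 40.15276336669922), 73.93682861328125)
 cup [0.456  0.2428] 0.053593430100464585
```

{"op": "carry_out", "data": {
  "plan": [
    [12.6, -1.2, -12, -0.28, 5],
    [12.6, -1.2, -12, -0.28, 5],
    [12.6, -1.2, -12, -0.28, 5],
    [12.6, -1.2, -12, -0.28, 5],
    [12.6, -1.2, -12, -0.28, 5],
    [12.6, -1.2, -12, -0.28, 5],
    [12.6, -1.2, -14, -0.28, 5],
    [12.6, -1.2, -17, -0.28, 5],
    [12.6, -1.2, -20, -0.28, 5],
    [12.6, -1.2, -21.4, -0.28, 5],
    [12.6, -1.2, -21.4, -0.28, 5],
    [12.6, -1.2, -21.4, -0.28, 0],
    [12.6, -1.2, -21.4, -0.28, 0],
    [12.6, -1.2, -21.4, -0.28, 0],
    [12.6, -1.2, -21.4, -0.28, 0],
    [12.6, -1.2, -21.4, -0.28, 0],
    [12.6, -1.2, -21.4, -0.28, 0]
  ],
  "squeeze": 50
}}

```text
clock: 21.7
position: [0.5193, 0.2313, 0.1843]
ee_rot: [0.429, 2.996, 0.009]
force: [0.2, -3.6, 6.5]
width: 0.177
```

Run:
```python
from h import *
st()
```

```text
t21.7 p [0.5193 0.2313 0.1843] q [-0.64  0.42  0.12  1.92  0.03  0.71  0.73] x [-0.953  0.28  -0.113] y [0.279 0.96  0.022] z [ 0.114 -0.011 -0.993] F [ 0.2 -3.6  6.5] w 16.3
```

{"op": "carry_out", "data": {
  "plan": [
    [0, 0, 2, 0, 0],
    [0, 0, 4, 0, 0],
    [0, 0, 6, 0, 0],
    [0, 0, 8, 0, 0],
    [0, 0, 10, 0, 0],
    [0, 0, 12, 0, 0],
    [0, 0, 12, 0, 0],
    [0, 0, 12, 0, 0],
    [0, 0, 12, 0, 0]
  ]
}}

```text
clock: 22.6
position: [0.5185, 0.2309, 0.3026]
ee_rot: [0.429, 2.998, 0.006]
force: [0.4, 0.2, -4.0]
width: 0.172
```

Run:
```python
from h import *
st(); snap('scene','s2',(300,110,500,260),4)
```

```text
t22.6 p [0.5185 0.2309 0.3026] q [-0.66  0.28  0.13  1.78  0.03  0.99  0.74] x [-0.954  0.28  -0.111] y [0.28 0.96 0.02] z [ 0.112 -0.012 -0.994] F [ 0.4  0.2 -4. ] w 15.8
```

View pics/s2.png

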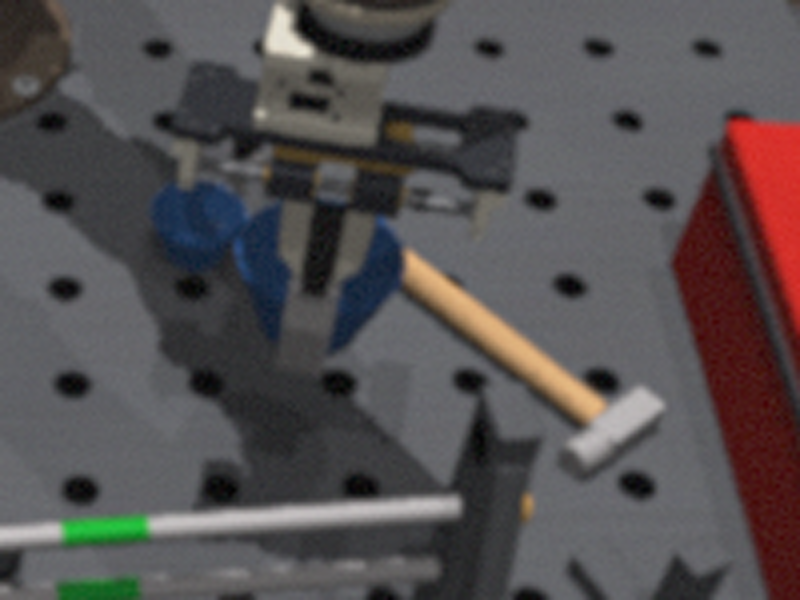

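```bash
cat >> h.py <<'E'
from scipy.optimize import minimize_scalar
def tilt(cams=('scene','top','wrist'),off=.047):
    "cup lean (deg, toward its -x lip) in the hand, from blue depth points around the grip"
    s=arm.observe(); Rm=R.from_rotvec(s['ee_rot']).as_matrix(); G=s['position']+off*Rm[:,2]
    hx=-Rm[:,0]*[1,1,0]; hx/=np.linalg.norm(hx); hy=np.cross([0,0,1],hx)
    pts=[]
    for c in cams:
        snap(c,None); P=cloud(c); hsv=cv2.cvtColor(np.load(f'last_{c}.npz')['im'],cv2.COLOR_RGB2HSV)
        m=cv2.inRange(hsv,(100,120,30),(125,255,255))>0; m&=np.nan_to_num(np.linalg.norm(P-G,axis=2),nan=9)<.21
        pts.append(P[m]); print(c,m.sum(),end=' ')
    X=np.concatenate(pts)-G; r=X@hx; y=X@hy; z=X[:,2]
    def f(th):
        # cup axes: cx=(cos,sin) cz=(-sin,cos) in (r,z)
        cx=r*np.cos(th)+z*np.sin(th)+.072; cz=-r*np.sin(th)+z*np.cos(th)+.135
        rad=np.hypot(cx,y); e=np.minimum(abs(rad-(.033+cz*23/65)),abs(rad-(.030+cz*23/65)))+np.maximum(0,-cz)+np.maximum(0,cz-.065)
        e=np.minimum(e,np.hypot(np.maximum(rad-.033,0),np.minimum(abs(cz),abs(cz-.005))))
        return np.minimum(e,.02).mean()
    t=np.radians(np.arange(-30,150,1.)); v=[f(a) for a in t]; i=int(np.argmin(v)); print('lean %.0f deg, err %.4f'%(np.degrees(t[i]),v[i])); return t[i]
E
python3 - <<'E'
from h import *
tilt()
E
```

```text
scene 454 top 0 wrist 27223 lean 1 deg, err 0.0010
```

{"op": "carry_out", "data": {
  "plan": [
    [0, -1, 2, -0.05, 0],
    [-0.5, -3, 4, -0.12, 0],
    [-1, -6, 5, -0.2, 0],
    [-1.5, -10, 5, -0.3, 0],
    [-2, -14, 5, -0.4, 0],
    [-2.5, -18, 5, -0.5, 0],
    [-3, -22, 5, -0.6, 0],
    [-3.5, -26, 5, -0.7, 0],
    [-4, -30, 5, -0.8, 0],
    [-4.5, -34, 5, -0.9, 0],
    [-5, -38, 5, -1.0, 0],
    [-5.5, -42, 5, -1.1, 0],
    [-6, -46, 5, -1.2, 0],
    [-6.5, -50, 5, -1.3, 0],
    [-7, -54, 5, -1.38, 0],
    [-7.5, -58, 5, -1.38, 0],
    [-8, -61, 5, -1.38, 0],
    [-8, -64, 5, -1.38, 0],
    [-8, -66.4, 5, -1.38, 0],
    [-8, -66.4, 5, -1.38, 0]
  ]
}}

```text
clock: 24.8
position: [0.4375, -0.4364, 0.353]
ee_rot: [2.258, 2.047, -0.109]
force: [0.0, 0.1, -3.4]
width: 0.172
```

Run:
```python
from h import *
st(); tilt(('wrist',)); snap('top','t5',(300,150,520,320),3.6)
P=cloud('top')
for n,c in dict(bowl=(.4565,-.2215,.15)).items():
    ok=(np.hypot(P[...,0]-c[0],P[...,1]-c[1])<.1)&(abs(P[...,2]-.048)<.004); Q=P[ok][:,:2]
    A=np.c_[2*Q,np.ones(len(Q))];k=np.linalg.lstsq(A,(Q**2).sum(1),rcond=None)[0];print(n,k[:2],len(Q))
```

```text
t24.8 p [ 0.4375 -0.4364  0.353 ] q [ 0.17  0.38  0.68  1.61 -0.18  1.15  0.78] x [ 0.098  0.989 -0.114] y [ 0.995 -0.097  0.02 ] z [ 0.008 -0.116 -0.993] F [ 0.   0.1 -3.4] w 15.8
wrist 26022 lean 2 deg, err 0.0007
bowl [ 0.45626999 -0.22359895] 178
```

View pics/t5.png

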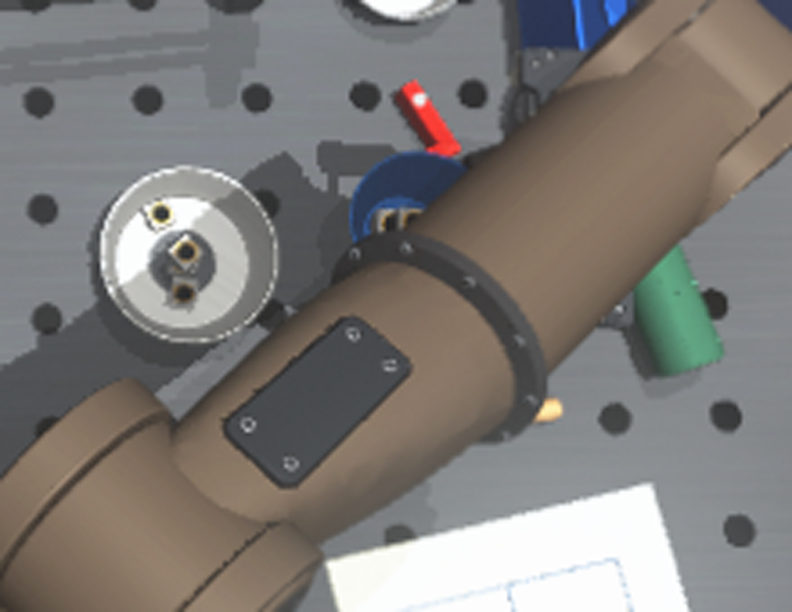

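{"op": "carry_out", "data": {
  "plan": [
    [0, 0, -3, 0, 0],
    [0, 0, -6, 0, 0],
    [0, 0, -9, 0, 0],
    [0, 0, -12, 0, 0],
    [0, 0, -14, 0, 0],
    [0, 0, -14.6, 0, 0],
    [0, 0, -14.6, 0, 0],
    [0, 0, -14.6, 0, 0]
  ]
}}

```text
clock: 25.7
position: [0.4394, -0.433, 0.2078]
ee_rot: [2.255, 2.052, -0.105]
force: [0.5, -0.1, -3.8]
width: 0.174
```

{"op": "carry_out", "data": {
  "plan": [
    [0, 0, 0, 0, 0],
    [0, 0, 0, 0, 0],
    [0.3, 3, -0.9, 0, 0],
    [0.3, 3, -0.9, 0, 0],
    [0.5, 5, 0.9, 0, 0],
    [0.5, 5, 0.9, 0, 0],
    [0.7, 7.2, 2.3, 0, 0],
    [0.7, 7.2, 2.3, 0, 0]
  ],
  "squeeze": 12
}}

```text
clock: 26.5
position: [0.4476, -0.3592, 0.232]
ee_rot: [2.252, 2.054, -0.101]
force: [0.2, -1.1, -5.5]
width: 0.172
```

Run:
```python
from h import *
st(); tilt(('wrist','scene'))
```

```text
t26.5 p [ 0.4476 -0.3592  0.232 ] q [ 0.06  0.42  0.65  1.87 -0.22  0.85  0.71] x [ 0.093  0.99  -0.111] y [ 0.996 -0.091  0.023] z [ 0.013 -0.112 -0.994] F [ 0.2 -1.1 -5.5] w 15.8
wrist 17038 scene 771 lean 27 deg, err 0.0051
```

{"op": "carry_out", "data": {
  "plan": [
    [0.2, 2.4, 1, 0, 0],
    [0.2, 2.4, 1, 0, 0],
    [0.5, 5, 1.5, 0, 0],
    [0.5, 5, 1.5, 0, 0],
    [0.8, 7.6, 1.7, 0, 0],
    [0.8, 7.6, 1.7, 0, 0],
    [1, 10.2, 1.3, 0, 0],
    [1, 10.2, 1.3, 0, 0],
    [1.3, 12.7, 0.5, 0, 0],
    [1.3, 12.7, 0.5, 0, 0],
    [1.5, 15.1, -0.7, 0, 0],
    [1.5, 15.1, -0.7, 0, 0]
  ]
}}

```text
clock: 27.8
position: [0.4622, -0.2088, 0.2233]
ee_rot: [2.251, 2.056, -0.103]
force: [1.9, 2.6, 2.2]
width: 0.175
```

Run:
```python
from h import *
st(); tilt(('wrist','scene','top')); crop('scene','s6',(150,90,400,270),3.1)
```

```text
t27.8 p [ 0.4622 -0.2088  0.2233] q [-0.26  0.34  0.67  2.02 -0.14  0.8   0.38] x [ 0.091  0.99  -0.111] y [ 0.996 -0.089  0.022] z [ 0.012 -0.113 -0.994] F [1.9 2.6 2.2] w 16.0
wrist 1259 scene 678 top 213 lean 39 deg, err 0.0097
```

View pics/s6.png

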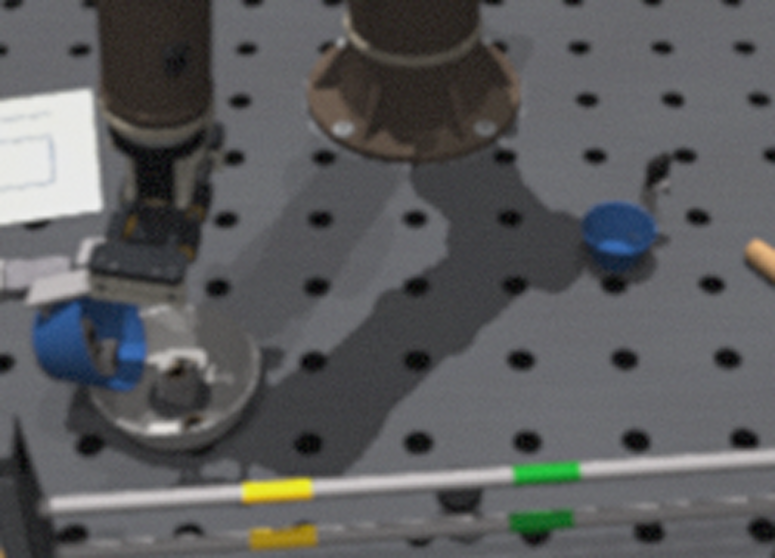

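{"op": "carry_out", "data": {
  "plan": [
    [0.2, 2.1, -1.6, 0, 0],
    [0.2, 2.1, -1.6, 0, 0],
    [0.4, 3.8, -3.6, 0, 0],
    [0.4, 3.8, -3.6, 0, 0],
    [0.5, 5.2, -5.8, 0, 0],
    [0.5, 5.2, -5.8, 0, 0],
    [0.6, 5.8, -7, 0, 0],
    [0.6, 5.8, -7, 0, 0],
    [0.6, 5.8, -7, 0, 0]
  ]
}}

```text
clock: 28.85
position: [0.4689, -0.1532, 0.1549]
ee_rot: [2.252, 2.052, -0.102]
force: [1.6, 7.2, 2.0]
width: 0.17
```

Run:
```python
from h import *
st(); snap('scene','s7',(150,110,310,250),4.5)
```

```text
t28.9 p [ 0.4689 -0.1532  0.1549] q [-0.32  0.43  0.6   2.11 -0.22  0.64  0.32] x [ 0.094  0.989 -0.112] y [ 0.996 -0.092  0.024] z [ 0.013 -0.113 -0.993] F [1.6 7.2 2. ] w 15.6
```

View pics/s7.png

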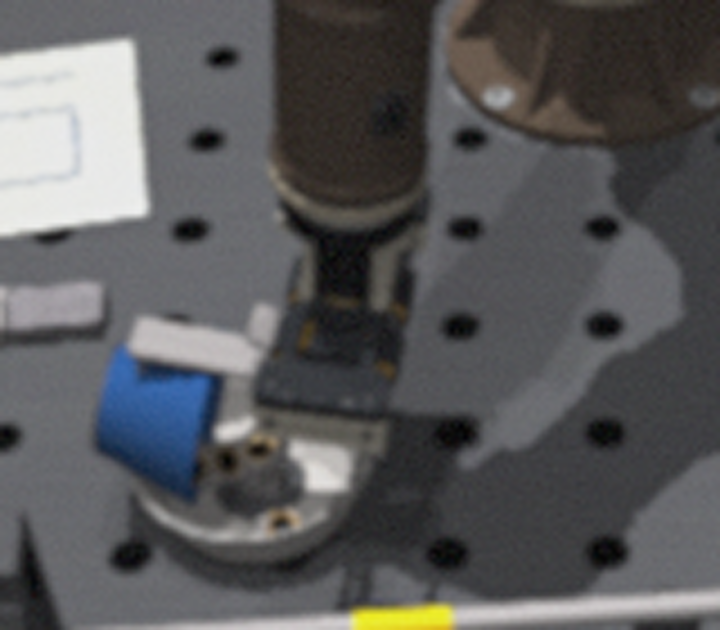

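{"op": "carry_out", "data": {
  "plan": [
    [0, 0, 0, 0, 0],
    [0, 0, 0, 0, 0],
    [0, 0, 0, 0, 0],
    [0, -0.5, 2, 0, 0],
    [0, -1, 4, 0, 0],
    [0, -1, 4, 0, 0],
    [0, -1, 4, 0, 0]
  ],
  "squeeze": 60
}}

```text
clock: 29.6
position: [0.4688, -0.1642, 0.195]
ee_rot: [2.254, 2.05, -0.101]
force: [0.4, 0.1, -3.2]
width: 0.17
```

{"op": "carry_out", "data": {
  "plan": [
    [0, 1, 1.5, 0, 0],
    [0, -1, 0, 0, 0],
    [0, 1, 1.5, 0, 0],
    [0, -1, 0, 0, 0],
    [0, 1, 1.5, 0, 0],
    [0, -1, 0, 0, 0],
    [0, 1, 1.5, 0, 0],
    [0, -1, 0, 0, 0],
    [0, 0, 0, 0, 0],
    [0, 0, 0, 0, 0]
  ]
}}

```text
clock: 30.6
position: [0.4679, -0.1634, 0.1938]
ee_rot: [2.255, 2.051, -0.103]
force: [-0.2, 0.4, -2.4]
width: 0.169
```

Run:
```python
from h import *
st(); snap('scene','s8',(150,100,310,240),4.5)
```

```text
t30.6 p [ 0.4679 -0.1634  0.1938] q [-0.35  0.37  0.66  2.07 -0.17  0.74  0.31] x [ 0.095  0.989 -0.111] y [ 0.995 -0.093  0.022] z [ 0.011 -0.113 -0.994] F [-0.2  0.4 -2.4] w 15.5
```

View pics/s8.png

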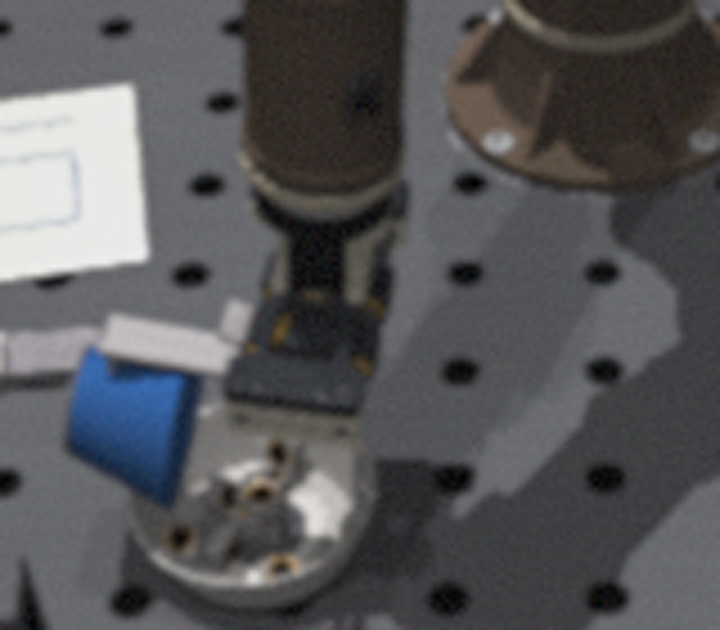

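{"op": "carry_out", "data": {
  "plan": [
    [0, 0, 4, 0, 0],
    [0, 0, 8, 0, 0],
    [0, 0, 12, 0, 0],
    [-1, 4, 15, 0.14, 0],
    [-2, 8, 15, 0.28, 0],
    [-3, 12, 15, 0.42, 0],
    [-4, 16, 15, 0.56, 0],
    [-4.3, 20, 15, 0.7, 0],
    [-4.3, 24, 15, 0.84, 0],
    [-4.3, 28.3, 15, 0.98, 0],
    [-4.3, 28.3, 15, 1.12, 0],
    [-4.3, 28.3, 15, 1.26, 0],
    [-4.3, 28.3, 15, 1.4, 0],
    [-4.3, 28.3, 15, 1.54, 0],
    [-4.3, 28.3, 15, 1.73, 0],
    [-4.3, 28.3, 12, 1.73, 0],
    [-4.3, 28.3, 8, 1.73, 0],
    [-4.3, 28.3, 4, 1.73, 0],
    [-4.3, 28.3, 3.5, 1.73, 0],
    [-4.3, 28.3, 3.5, 1.73, 0]
  ]
}}

```text
clock: 32.65
position: [0.4248, 0.1189, 0.2289]
ee_rot: [-0.098, 3.031, 0.038]
force: [-0.1, 0.6, -1.3]
width: 0.172
```

Run:
```python
from h import *
st(); tilt(('wrist','scene','top'))
```

```text
t32.6 p [0.4248 0.1189 0.2289] q [-0.78  0.16  0.43  2.18 -0.08  0.71  1.34] x [-0.992 -0.063 -0.109] y [-0.066  0.998  0.021] z [ 0.108  0.028 -0.994] F [-0.1  0.6 -1.3] w 15.8
wrist 307 scene 765 top 266 lean 114 deg, err 0.0066
```

Lean about 110°. Now loosen the grip so that gravity swings the cup back.

{"op": "carry_out", "data": {
  "plan": [
    [0, 0, 0, 0, 0],
    [0, 0, 0, 0, 0],
    [0, 0, 0, 0, 0],
    [0, 0, 0, 0, 0],
    [0, 0, 0, 0, 0]
  ],
  "squeeze": 6
}}

```text
clock: 33.3
position: [0.4265, 0.1198, 0.2311]
ee_rot: [-0.099, 3.026, 0.043]
force: [0.3, 0.3, -2.6]
width: 0.176
```

Run:
```python
from h import *
st(); tilt(('wrist','scene','top'))
```

```text
t33.3 p [0.4265 0.1198 0.2311] q [-0.78  0.15  0.43  2.18 -0.08  0.71  1.34] x [-0.991 -0.063 -0.115] y [-0.067  0.997  0.024] z [ 0.113  0.032 -0.993] F [ 0.3  0.3 -2.6] w 16.1
wrist 23806 scene 480 top 8 lean 24 deg, err 0.0096
```

{"op": "carry_out", "data": {
  "plan": [
    [0, 0, -0.8, 0, 0],
    [0, 0, -1.7, 0, 0],
    [1.2, 0.1, -2, 0, 0],
    [2.3, 0.1, -2.3, 0, 0],
    [3.7, 0.2, -2.9, 0, 0],
    [5.1, 0.3, -3.5, 0, 0],
    [6, 0.4, -4, 0, 0],
    [6.9, 0.4, -4.5, 0, 0],
    [7.4, 0.4, -4.8, 0, 0],
    [7.4, 0.4, -4.8, 0, 0]
  ],
  "squeeze": 9
}}

```text
clock: 34.45
position: [0.503, 0.1239, 0.1835]
ee_rot: [-0.097, 3.023, 0.043]
force: [2.7, 1.6, 4.9]
width: 0.175
```

Run:
```python
from h import *
st(); tilt(('wrist','scene','top')); crop('wrist','w9',(0,0,560,420),1.2)
```

```text
t34.5 p [0.503  0.1239 0.1835] q [-0.66  0.35  0.39  2.07 -0.22  0.63  1.51] x [-0.991 -0.063 -0.118] y [-0.066  0.998  0.024] z [ 0.116  0.032 -0.993] F [2.7 1.6 4.9] w 16.1
wrist 27908 scene 460 top 5 lean 14 deg, err 0.0108
```

View pics/w9.png

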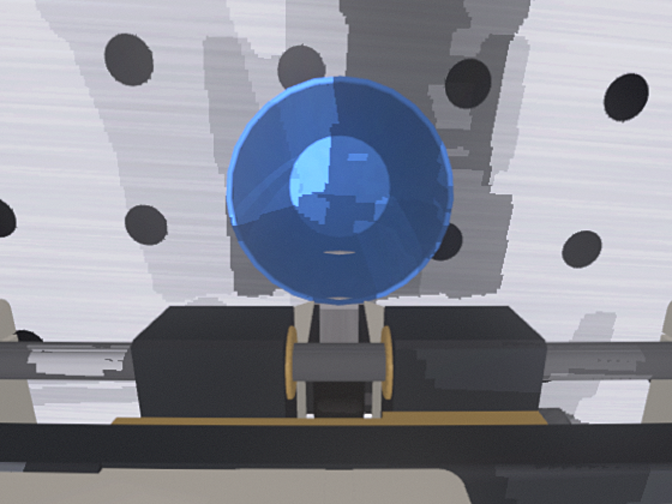

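{"op": "carry_out", "data": {
  "plan": [
    [0, 0, 0, 0, 2.5],
    [0, 0, 0, 0, 5],
    [0, 0, 0, 0, 5],
    [0, 0, 0, 0, 5],
    [0, 0, 4, 0, 5],
    [-2, 0, 8, 0, 5],
    [-5, 0, 12, 0, 5],
    [-8, 0, 16, 0, 5],
    [-12, 0, 20, 0, 5],
    [-12, 0, 20, 0, 5],
    [-12, 0, 20, 0, 5]
  ]
}}

```text
clock: 35.7
position: [0.3817, 0.1242, 0.3847]
ee_rot: [-0.1, 3.021, 0.047]
force: [0.0, -0.1, -0.5]
width: 0.543
```

Run:
```python
from h import *
st(); snap('wrist',None); snap('top',None)
for cam in('wrist','top'):
    P=cloud(cam); ok=(abs(P[...,0]-.52)<.09)&(abs(P[...,1]-.12)<.06)
    T=P[ok&(P[...,2]>.148)&(P[...,2]<.17)]
    print(cam,len(T),T.mean(0).round(4) if len(T) else '',(cv2.minAreaRect((T[:,:2]*1000).astype(np.float32)) if len(T)>4 else ''))
    ok=(np.hypot(P[...,0]-.44,P[...,1]-.12)<.09)&(abs(P[...,2]-.065)<.004); Q=P[ok][:,:2]
    A=np.c_[2*Q,np.ones(len(Q))];c=np.linalg.lstsq(A,(Q**2).sum(1),rcond=None)[0];print(' cup',c[:2].round(4),np.sqrt(c[2]+c[:2]@c[:2]))
print('bowl nuts'); 
for z in(.02,.03): print(nuts('top',z))
# bar / marks
P=cloud('top'); im=np.load('last_top.npz')['im']; hsv=cv2.cvtColor(im,cv2.COLOR_RGB2HSV)
b=(P[...,2]>.176)&(P[...,2]<.196)&(P[...,0]>.62)&(P[...,0]<.72)&(abs(P[...,1])<.25)
B=P[b]; print('bar',len(B),np.polyfit(B[:,1],B[:,0],1),np.median(B[:,2]))
for n,lo,hi in(('g',(50,120,80),(75,255,255)),('y',(22,150,120),(32,255,255))):
    Q=P[b&(cv2.inRange(hsv,lo,hi)>0)]; print(n,len(Q),Q[:,1].min(),Q[:,1].max(),Q.mean(0))
snap('scene',None); P=cloud('scene'); im=np.load('last_scene.npz')['im']; hsv=cv2.cvtColor(im,cv2.COLOR_RGB2HSV)
b=(P[...,2]>.17)&(P[...,2]<.2)&(P[...,0]>.62)&(P[...,0]<.74)&(abs(P[...,1])<.25)
B=P[b]; print('bar',len(B),np.polyfit(B[:,1],B[:,0],1),np.median(B[:,2]))
for n,lo,hi in(('g',(50,120,80),(75,255,255)),('y',(22,150,120),(32,255,255))):
    Q=P[b&(cv2.inRange(hsv,lo,hi)>0)]; print(n,len(Q),Q[:,1].min(),Q[:,1].max(),Q.mean(0))
```

```text
t35.7 p [0.3817 0.1242 0.3847] q [-0.89 -0.12  0.39  2.01  0.08  1.12  1.1 ] x [-0.991 -0.064 -0.12 ] y [-0.068  0.997  0.027] z [ 0.118  0.035 -0.992] F [ 0.  -0.1 -0.5] w 49.8
wrist 240 [0.5551 0.1349 0.157 ] ((554.789794921875, 135.12255859375), (25.560434341430664, 15.87903881072998), 3.698613405227661)
 cup [0.4764 0.1283] 0.05334048164632598
top 57 [0.5513 0.1322 0.1556] ((549.3645629882812, 132.7562713623047), (37.361900329589844, 14.613381385803223), 2.4171817302703857)
 cup [0.4822 0.1206] 0.04515625320988701
bowl nuts
[(-0.1087, 0.0369, 32, 36, 89, [272.0, 414.0]), (-0.0226, 0.114, 32, 25, 52, [247.0, 382.0])]
[(-0.1067, 0.0367, 32, 36, 89, [272.0, 414.0]), (-0.0212, 0.1133, 32, 25, 52, [247.0, 382.0])]
bar 817 [-0.07335932  0.68754025] 0.18755336856512228
g 80 0.06941005604872266 0.11363273934306166 [0.68060394 0.09182493 0.18792449]
y 77 -0.12821068777475686 -0.0805352013857249 [ 0.69453366 -0.10478711  0.18754148]
bar 1401 [-0.07149311  0.69503537] 0.18696533119035097
g 127 0.07120847856999798 0.1175259325703172 [0.68775937 0.09426433 0.18745178]
y 128 -0.12463773010656538 -0.07940981485693357 [ 0.70191982 -0.10201612  0.18710905]
```

{"op": "carry_out", "data": {
  "plan": [
    [16.3, 0.8, -10, 0, 5],
    [16.3, 0.8, -10, 0, 5],
    [16.3, 0.8, -10, 0, 5],
    [16.3, 0.8, -10, 0, 5],
    [16.3, 0.8, -10, 0, 5],
    [16.3, 0.8, -13, 0, 5],
    [16.3, 0.8, -16, 0, 5],
    [16.3, 0.8, -19, 0, 5],
    [16.3, 0.8, -20.1, 0, 5],
    [16.3, 0.8, -20.1, 0, 5],
    [16.3, 0.8, -20.1, 0, 0],
    [16.3, 0.8, -20.1, 0, 0],
    [16.3, 0.8, -20.1, 0, 0],
    [16.3, 0.8, -20.1, 0, 0],
    [16.3, 0.8, -20.1, 0, 0],
    [16.3, 0.8, -20.1, 0, 0]
  ],
  "squeeze": 50
}}

```text
clock: 37.45
position: [0.5458, 0.1312, 0.1822]
ee_rot: [-0.097, 3.023, 0.04]
force: [-1.1, -1.9, 5.6]
width: 0.168
```

{"op": "carry_out", "data": {
  "plan": [
    [0, 0, 3, 0, 0],
    [0, 0, 6, 0, 0],
    [0, 0, 9, 0, 0],
    [0, 0, 12, 0, 0],
    [0, 0, 15, 0, 0],
    [0, 0, 15, 0, 0],
    [0, 0, 15, 0, 0]
  ]
}}

```text
clock: 38.15
position: [0.5456, 0.1314, 0.3321]
ee_rot: [-0.098, 3.023, 0.041]
force: [-0.5, -0.4, -3.3]
width: 0.174
```

Run:
```python
from h import *
s=st(); tilt(('wrist','scene'))
# rim circle from wrist -> handle heading and grip position check
P=cloud('wrist'); Rm=R.from_rotvec(s['ee_rot']).as_matrix(); G=s['position']+.047*Rm[:,2]; print('G',G)
zr=G[2]-.07
ok=(np.hypot(P[...,0]-G[0]+.072,P[...,1]-G[1])<.08)&(abs(P[...,2]-zr)<.006); Q=P[ok][:,:2]; z=P[ok]
A=np.c_[2*Q,np.ones(len(Q))];c=np.linalg.lstsq(A,(Q**2).sum(1),rcond=None)[0];print('cup',c[:2],np.sqrt(c[2]+c[:2]@c[:2]),len(Q), 'expected hook',c[:2]+.072*np.array([.9976,.07]))
```

```text
t38.1 p [0.5456 0.1314 0.3321] q [-0.77  0.25  0.55  1.79 -0.15  1.02  1.46] x [-0.991 -0.063 -0.117] y [-0.066  0.998  0.023] z [ 0.115  0.031 -0.993] F [-0.5 -0.4 -3.3] w 16.0
wrist 31823 scene 484 lean -2 deg, err 0.0009
G [0.55100936 0.1328087  0.28545485]
cup [0.47774021 0.12965567] 0.05319287093036067 6267 expected hook [0.54956741 0.13469567]
```

{"op": "carry_out", "data": {
  "plan": [
    [3, -1, 0, 0, 0],
    [6, -2, 0, 0, 0],
    [9, -3, 0, 0, 0],
    [11, -3.6, 0, 0, 0],
    [13, -4.1, 0, 0, 0],
    [13.5, -4.1, 0, 0, 0],
    [13.5, -4.1, -1, 0, 0],
    [13.5, -4.1, -2, 0, 0],
    [13.5, -4.1, -2, 0, 0],
    [13.5, -4.1, -2, 0, 0]
  ]
}}

```text
clock: 39.25
position: [0.6791, 0.0907, 0.3102]
ee_rot: [-0.099, 3.027, 0.04]
force: [-0.2, 0.5, -2.2]
width: 0.171
```

Run:
```python
from h import *
s=st(); Rm=R.from_rotvec(s['ee_rot']).as_matrix(); G=s['position']+.047*Rm[:,2]; print('G',G)
snap('scene','s10',(240,150,400,270),5); P=cloud('scene')
b=(P[...,2]>.17)&(P[...,2]<.2)&(P[...,0]>.64)&(P[...,0]<.74)
for y0 in(-.05,0,.04,.06,.12,.14,.16): 
    Q=P[b&(abs(P[...,1]-y0)<.006)]; print(y0,len(Q),Q.mean(0).round(4) if len(Q) else '')
# hook lip outer face/crown
h=(abs(P[...,1]-G[1])<.02)&(P[...,2]>.20)&(P[...,2]<.30)&(P[...,0]>.6)&(P[...,0]<.8)
for z0 in np.arange(.205,.29,.008):
    Q=P[h&(abs(P[...,2]-z0)<.004)]
    if len(Q): print('z%.3f'%z0,len(Q),Q.min(0).round(4),Q.max(0).round(4))
```

```text
t39.2 p [0.6791 0.0907 0.3102] q [-0.55  0.5   0.54  1.51 -0.3   1.09  1.68] x [-0.992 -0.063 -0.113] y [-0.066  0.998  0.023] z [ 0.112  0.03  -0.993] F [-0.2  0.5 -2.2] w 15.7
G [0.68431857 0.0921216  0.26355139]
-0.05 35 [ 0.6983 -0.0505  0.1859]
0 36 [0.6949 0.     0.186 ]
0.04 35 [0.6855 0.0402 0.187 ]
0.06 51 [0.6762 0.0602 0.1855]
0.12 42 [0.6794 0.1199 0.1865]
0.14 32 [0.6824 0.1398 0.1863]
0.16 33 [0.6827 0.16   0.1866]
z0.205 4 [0.6736 0.0803 0.2016] [0.6753 0.0828 0.2056]
z0.213 29 [0.6734 0.0799 0.21  ] [0.7052 0.109  0.217 ]
z0.221 46 [0.6761 0.0793 0.2172] [0.7056 0.1087 0.225 ]
z0.229 35 [0.6975 0.0815 0.2251] [0.7035 0.1083 0.2329]
z0.237 28 [0.692  0.0795 0.2338] [0.7023 0.1097 0.2407]
z0.245 26 [0.6947 0.079  0.241 ] [0.7064 0.1092 0.249 ]
z0.253 42 [0.6954 0.0758 0.2491] [0.7057 0.1106 0.2569]
z0.261 48 [0.6941 0.0731 0.257 ] [0.707  0.1117 0.2648]
z0.269 47 [0.6936 0.0729 0.2653] [0.7059 0.1116 0.2729]
z0.277 50 [0.6907 0.0724 0.2731] [0.7061 0.1112 0.281 ]
z0.285 106 [0.6757 0.0723 0.2811] [0.7063 0.1121 0.2885]
```

View pics/s10.png

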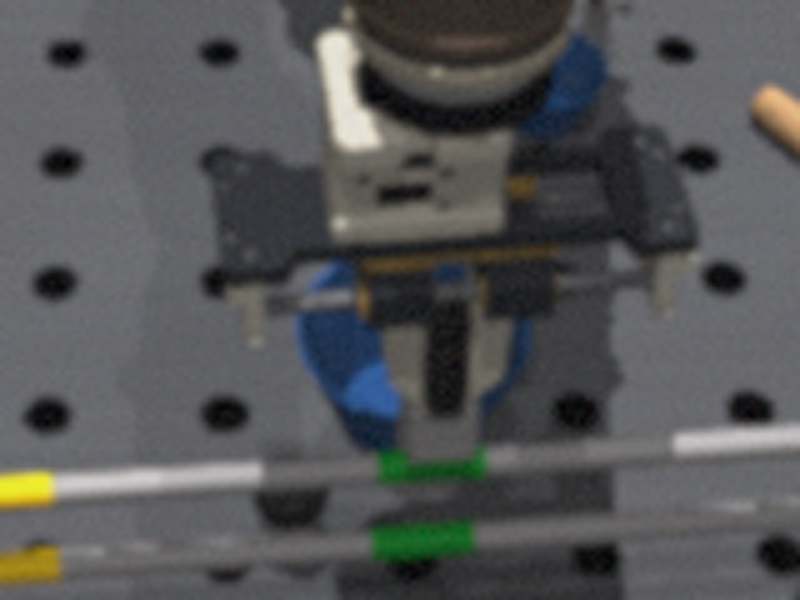

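{"op": "carry_out", "data": {
  "plan": [
    [0, 0.1, -0.8, 0, 0],
    [0, 0.1, -1.6, 0, 0],
    [0, 0.1, -2.4, 0, 0],
    [0, 0.1, -3.2, 0, 0],
    [0, 0.1, -3.6, 0, 0],
    [0, 0.1, -3.6, 0, 0]
  ]
}}

```text
clock: 39.9
position: [0.6791, 0.0915, 0.2738]
ee_rot: [-0.098, 3.027, 0.04]
force: [-0.1, 0.4, -1.7]
width: 0.175
```

Run:
```python
from h import *
st(); print(arm.observe()['ft_torque'])
```

```text
t39.9 p [0.6791 0.0915 0.2738] q [-0.55  0.52  0.52  1.56 -0.32  1.02  1.69] x [-0.992 -0.063 -0.113] y [-0.066  0.998  0.022] z [ 0.111  0.03  -0.993] F [-0.1  0.4 -1.7] w 16.0
[-0.02328345  0.06036414  0.04885902]
```

{"op": "carry_out", "data": {
  "plan": [
    [0, 0, -0.5, 0, 0],
    [0, 0, -0.9, 0, 0],
    [0, 0, -1.1, 0, 0],
    [0, 0, -1.2, 0, 0],
    [0, 0, -1.2, 0, 0],
    [0, 0, -1.2, 0, 0]
  ]
}}

```text
clock: 40.5
position: [0.6793, 0.0914, 0.2641]
ee_rot: [-0.098, 3.026, 0.041]
force: [-8.2, -1.0, 15.1]
width: 0.177
```

Run:
```python
from h import *
s=st(); Rm=R.from_rotvec(s['ee_rot']).as_matrix(); print('G',s['position']+.047*Rm[:,2]); tilt(('wrist',))
```

```text
t40.5 p [0.6793 0.0914 0.2641] q [-0.54  0.53  0.52  1.58 -0.33  1.    1.7 ] x [-0.991 -0.063 -0.115] y [-0.066  0.998  0.023] z [ 0.113  0.031 -0.993] F [-8.2 -1.  15.1] w 16.3
G [0.68456557 0.09287496 0.21738081]
wrist 31983 lean -3 deg, err 0.0009
```

{"op": "carry_out", "data": {
  "plan": [
    [-0.2, 0, 0.1, 0, 0],
    [-0.2, 0, 0.1, 0, 0],
    [-0.1, -1, 0.1, 0, 0],
    [-0.1, -2, 0.1, 0, 0],
    [0, -3, 0.1, 0, 0],
    [0.1, -4, 0.1, 0, 0],
    [0.2, -5, 0.1, 0, 0],
    [0.2, -6, 0.1, 0, 0],
    [0.3, -7, 0.1, 0, 0],
    [0.4, -8, 0.1, 0, 0],
    [0.4, -9, 0.1, 0, 0],
    [0.5, -10, 0.1, 0, 0],
    [0.5, -10, 0.1, 0, 0]
  ]
}}

```text
clock: 41.85
position: [0.6843, -0.011, 0.2652]
ee_rot: [-0.094, 3.025, 0.039]
force: [0.3, 0.1, -3.0]
width: 0.17
```

Run:
```python
from h import *
s=st(); Rm=R.from_rotvec(s['ee_rot']).as_matrix(); print('G',s['position']+.047*Rm[:,2])
```

```text
t41.9 p [ 0.6843 -0.011   0.2652] q [-0.38  0.53  0.51  1.57 -0.34  1.01  1.86] x [-0.992 -0.061 -0.115] y [-0.064  0.998  0.022] z [ 0.113  0.029 -0.993] F [ 0.3  0.1 -3. ] w 15.6
G [ 0.68960358 -0.00966459  0.21854775]
```

{"op": "carry_out", "data": {
  "plan": [
    [0.1, -1, 0, 0, 0],
    [0.1, -2, 0, 0, 0],
    [0.2, -3, 0, 0, 0],
    [0.3, -4, 0, 0, 0],
    [0.4, -5, 0, 0, 0],
    [0.4, -6, 0, 0, 0],
    [0.5, -7, 0, 0, 0],
    [0.6, -8, 0, 0, 0],
    [0.7, -9, 0, 0, 0],
    [0.7, -9.4, 0, 0, 0],
    [0.7, -9.4, 0, 0, 0],
    [0.7, -9.4, -0.1, 0, 0]
  ]
}}

```text
clock: 43.05
position: [0.6914, -0.1047, 0.2643]
ee_rot: [-0.095, 3.025, 0.04]
force: [-1.6, -2.2, 2.5]
width: 0.174
```

Run:
```python
from h import *
s=st(); Rm=R.from_rotvec(s['ee_rot']).as_matrix(); G=s['position']+.047*Rm[:,2]; print('G',G); tilt(('wrist',))
snap('scene','s11',(160,150,320,270),5); P=cloud('scene'); im=np.load('last_scene.npz')['im']; hsv=cv2.cvtColor(im,cv2.COLOR_RGB2HSV)
m=cv2.inRange(hsv,(20,130,90),(34,255,255))>0; b=(P[...,2]>.17)&(P[...,2]<.2)&(P[...,0]>.64)&(P[...,0]<.74)
Q=P[b&m];print('yellow',len(Q),Q[:,1].min(),Q[:,1].max())
h=(abs(P[...,1]-G[1])<.03)&(P[...,2]>.165)&(P[...,2]<.19)&(P[...,0]>.705)&(P[...,0]<.75); Q=P[h]; print('lip',len(Q),Q.min(0) if len(Q) else '',Q.max(0) if len(Q) else '')
h=(abs(P[...,1]-G[1])<.03)&(P[...,2]>.2)&(P[...,2]<.225)&(P[...,0]>.67)&(P[...,0]<.74); Q=P[h]; print('grip',len(Q),Q.min(0),Q.max(0))
```

```text
t43.0 p [ 0.6914 -0.1047  0.2643] q [-0.23  0.56  0.51  1.53 -0.37  1.03  2.01] x [-0.991 -0.061 -0.115] y [-0.064  0.998  0.023] z [ 0.113  0.03  -0.993] F [-1.6 -2.2  2.5] w 15.9
G [ 0.696723   -0.10327214  0.21762949]
wrist 31892 lean -3 deg, err 0.0009
yellow 46 -0.3122973619831148 -0.07734695529813744
lip 135 [ 0.70509318 -0.13320848  0.16624016] [ 0.71899448 -0.07496111  0.18984313]
grip 144 [ 0.70451323 -0.12687939  0.20027253] [ 0.71963732 -0.07728244  0.22495101]
```

View pics/s11.png

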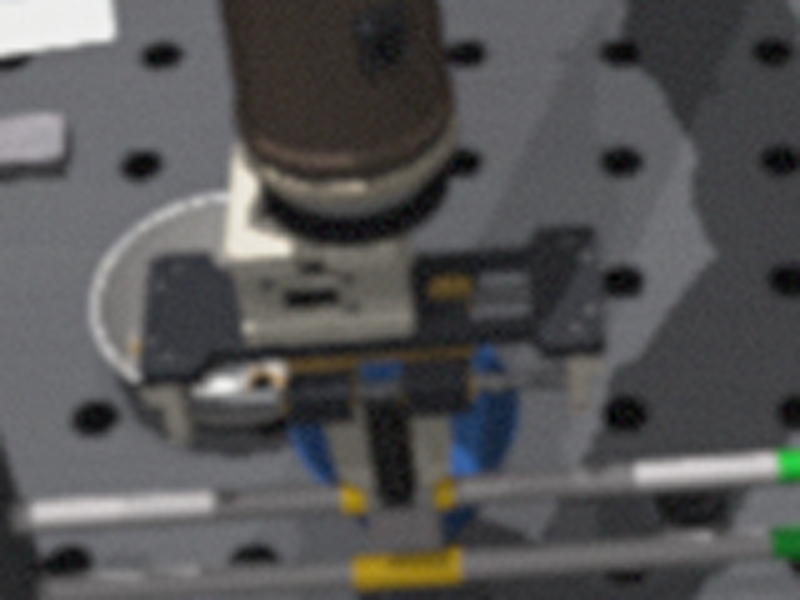

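{"op": "carry_out", "data": {
  "plan": [
    [0, 0, 0, 0, 2.2],
    [0, 0, 0, 0, 3],
    [0, 0, 0, 0, 4.5],
    [0, 0, 0, 0, 4.5],
    [0, 0, 0, 0, 4.5],
    [0, 0, 2, 0, 4.5],
    [0, 0, 5, 0, 4.5],
    [0, 0, 8, 0, 4.5],
    [-4, 0, 12, 0, 4.5],
    [-10, 2, 16, 0, 4.5],
    [-16, 5, 18, 0, 4.5],
    [-22, 8, 18, 0, 4.5],
    [-28, 10, 18, 0, 4.5],
    [-28, 10, 18, 0, 4.5],
    [-28, 10, 18, 0, 4.5]
  ]
}}

```text
clock: 44.65
position: [0.4084, -0.0039, 0.4448]
ee_rot: [-0.098, 3.024, 0.041]
force: [-0.4, 1.4, 0.5]
width: 0.487
```

Run:
```python
from h import *
st(); snap('scene',None); snap('top',None)
a=np.load('last_top.npz')['im'][120:310,150:450,::-1]; b=np.load('last_scene.npz')['im'][140:300,140:440,::-1]
o=cv2.resize(np.vstack([a,b]),None,fx=1.7,fy=1.7,interpolation=cv2.INTER_CUBIC); o=np.vstack([cv2.resize(a,None,fx=1.71,fy=1.71),cv2.resize(b,None,fx=1.71,fy=1.71)]); cv2.imwrite('pics/f12.png',o); print(o.shape)
P=cloud('top'); hsv=cv2.cvtColor(np.load('last_top.npz')['im'],cv2.COLOR_RGB2HSV)
G=P[(P[...,2]>.215)&(P[...,2]<.26)&(abs(P[...,0]-.69)<.06)&(abs(P[...,1]+.1)<.06)]; print('grip top',len(G),G.mean(0),cv2.minAreaRect((G[:,:2]*1000).astype(np.float32)))
```

```text
t44.6 p [ 0.4084 -0.0039  0.4448] q [-0.61 -0.14  0.44  1.88  0.05  1.27  1.45] x [-0.991 -0.063 -0.116] y [-0.066  0.998  0.024] z [ 0.114  0.031 -0.993] F [-0.4  1.4  0.5] w 44.7
(599, 513, 3)
grip top 90 [ 0.68244601 -0.10235095  0.23483101] ((684.0725708007812, -103.01031494140625), (40.59137725830078, 16.106548309326172), 5.68597936630249)
```

View pics/f12.png

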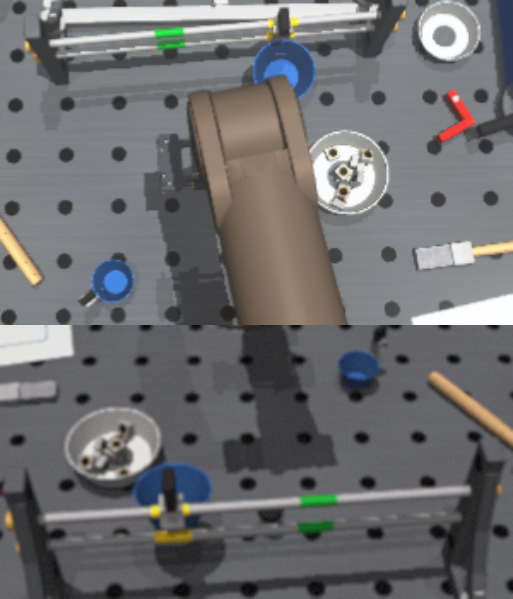

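{"op": "carry_out", "data": {
  "plan": [
    [-4, -5, 0, 0, 4.5],
    [-4, -10, 0, 0, 4.5],
    [-4, -15, 0, 0, 4.5],
    [-4, -20, 0, 0, 4.5],
    [-4, -20, 0, 0, 4.5],
    [-4, -20, 0, 0, 4.5]
  ]
}}

```text
clock: 45.35
position: [0.3685, -0.2062, 0.4454]
ee_rot: [-0.092, 3.023, 0.042]
force: [-0.2, 1.5, 0.4]
width: 0.486
```

Run:
```python
from h import *
st(); B=np.array([.4565,-.2222])
for cam in('wrist','scene','top'):
    snap(cam,None); P=cloud(cam); d=np.hypot(P[...,0]-B[0],P[...,1]-B[1])
    i=(d<.066)&(P[...,2]>.010); Q=P[i&(d<.06)]; print(cam,'in bowl pts',len(Q),'zmax',np.nanmax(Q[:,2]),'max r of z>.014',d[i&(P[...,2]>.014)&(d<.058)].max())
    t=((P[...,2]>.007)&(P[...,2]<.02)&(d>.09)&(P[...,0]>.36)&(P[...,0]<.62)&(P[...,1]>-.33)&(P[...,1]<.2)).astype(np.uint8)
    n,_,s,c=cv2.connectedComponentsWithStats(t)
    print(' on table:',[(s[k,4],P[int(c[k][1]),int(c[k][0])].round(3).tolist()) for k in range(1,n) if s[k,4]>=(40 if cam=='wrist' else 12)])
    # nut holes' brass rings in the bowl
    hsv=cv2.cvtColor(np.load(f'last_{cam}.npz')['im'],cv2.COLOR_RGB2HSV)
    m=cv2.inRange(hsv,(10,60,60),(30,255,255)); m[~(d<.075)]=0
    m=cv2.morphologyEx(m,cv2.MORPH_CLOSE,np.ones((3,3))); n,_,s,c=cv2.connectedComponentsWithStats(m)
    L=[(int(s[k,4]),*P[int(c[k][1]),int(c[k][0])].round(3)) for k in range(1,n) if s[k,4]>=4]; print(' rings',len(L),[(a,float(x),float(y),float(z)) for a,x,y,z in L])
```

```text
t45.4 p [ 0.3685 -0.2062  0.4454] q [-0.5  -0.17  0.82  1.86  0.06  1.3   1.94] x [-0.991 -0.059 -0.117] y [-0.062  0.998  0.024] z [ 0.116  0.031 -0.993] F [-0.2  1.5  0.4] w 44.7
wrist in bowl pts 1801 zmax 0.047521231196986424 max r of z>.014 0.05799566627328626
 on table: []
 rings 6 [(7, 0.417, -0.22, 0.02), (27, 0.426, -0.218, 0.025), (8, 0.452, -0.228, 0.03), (46, 0.459, -0.217, 0.045), (34, 0.489, -0.265, 0.04), (36, 0.498, -0.203, 0.019)]
scene in bowl pts 685 zmax 0.5902192345144405 max r of z>.014 0.057966119199193915
 on table: []
 rings 5 [(37, 0.395, -0.218, 0.597), (83, 0.392, -0.223, 0.477), (22, 0.456, -0.217, 0.043), (23, 0.493, -0.264, 0.039), (10, 0.497, -0.205, 0.017)]
top in bowl pts 141 zmax 0.05269913037030771 max r of z>.014 0.057845866856523
 on table: []
 rings 2 [(25, 0.502, -0.204, 0.017), (23, 0.493, -0.264, 0.037)]
```

Run:
```python
from h import *
P=cloud('top')
t=((P[...,2]>.007)&(P[...,2]<.022)&(P[...,0]>.2)&(P[...,0]<.9)&(abs(P[...,1])<.6)).astype(np.uint8)
n,_,s,c=cv2.connectedComponentsWithStats(t)
print([(int(s[k,4]),P[int(c[k][1]),int(c[k][0])].round(3).tolist()) for k in range(1,n) if 25<=s[k,4]<150])
# rasterised volume of the pile, wrist view
P=cloud('wrist').reshape(-1,3); d=np.hypot(P[:,0]-.4565,P[:,1]+.2222); Q=P[(d<.062)]
H,xe,ye=np.histogram2d(Q[:,0],Q[:,1],bins=[np.arange(.39,.525,.003)]*1+[np.arange(-.29,-.155,.003)],weights=Q[:,2]); C,_,_=np.histogram2d(Q[:,0],Q[:,1],bins=[xe,ye])
h=np.where(C>0,H/np.maximum(C,1),0)-.006; h[h<.004]=0; print('pile volume / nut volume', h.sum()*9e-6/7.0e-6)
```

```text
[(27, [0.835, 0.417, 0.024]), (98, [0.753, -0.551, 0.004]), (25, [0.78, 0.564, 0.027]), (64, [0.765, 0.183, 0.015]), (44, [0.767, 0.083, 0.015]), (38, [0.764, -0.007, 0.017]), (27, [0.766, 0.275, 0.019]), (107, [0.586, 0.564, 0.021]), (27, [0.587, -0.441, 0.006]), (103, [0.378, 0.576, 0.025]), (52, [0.318, -0.528, 0.021]), (111, [0.273, 0.211, -0.004])]
pile volume / nut volume 15.470335242781632
```

```bash
python3 -c "
from h import *
print(arm.sign_off(), arm.observe()['clock'])"
```

```text
the job is handed in; nothing more can be done
the job is handed in; nothing more can be done
```

I handed the job in at about 46 s. As far as my checks could tell, all ten nuts are in the larger bowl and the empty cup hangs centred on the yellow mark.

- **Stray nuts:** I picked up all five one at a time and dropped them in the bowl. The fingers closed on 23–24 mm for each of the five.
- **Pouring:** The moves can only turn the tool about the vertical. So I tipped the cup by holding it loosely and levering it over the bowl's rim to about 110°, then lifted and shook it. The wrist load fell from about 4 N to 2.4 N, which is the empty cup's own weight. I then loosened the grip so the cup swung back, stood it on the table and gripped it afresh.
- **Hanging:** I hooked the cup on at the green mark. I slid it along the bar past the middle to the yellow mark, let go and moved clear.

**Last checks:**
- **Cup:** The grip reads y = -0.103 m, the same as the yellow mark, and the pictures show the cup empty.
- **Nuts:** The highest point in the bowl is about 48 mm. The two camera depth checks showed nothing nut-like left on the table.
- **Brush, hammer and pin:** They looked undisturbed in the pictures; I did not measure them.

**Less certain:**
- **Nut count:** The nuts overlap in the bowl, so I could not count all ten. The pile's measured volume is enough for ten but is inflated by gaps and the bowl wall.
- **Cup tilt reading:** My tilt estimate was unreliable at large angles. During the pour I judged the angle from the pictures.
- **Tool lean:** An early high-reach test left the tool leaning about 6.5°. I left it, and it caused no trouble.

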